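# Press the cheese

## Robot

A 7-joint arm with a two-finger parallel gripper is mounted at the origin on a cart in front of the work surface, level with it; the furniture and walls round the work are solid. World frame = base frame: x ahead of the robot, y to its left, z up, the work surface at z = 0. Lengths are in m, angles in rad, forces in N, time in s.
With the tool pointing down it reaches from about 0.425 to 0.925 m from the base axis. Payload 6.8 kg.
Tool frame: the origin (TCP) lies between the finger pads; the fingertips stand 11 mm ahead of it and the grasp point (between the pads) lies 8 mm behind it; z points along the fingers, y is the line along which they close (so a half turn about z gives the same grasp; the last joint's range is limited). The gripper opens to 85 mm and grips with 20 to 120 N. Pads are 22 mm wide; open, the fingers measure 114 mm over their backs; the gripper's body (76 mm by 85 mm) begins 54 mm behind the grasp point. The pads swing forward as they close: fully open they stand 13 mm farther back than shut.
Start: joints at [1.21, 0.477, 0.022, 1.555, -0.011, 1.109, -0.083], TCP at [0.169, -0.654, 0.242] pointing down, gripper open.
Joint ranges: [-2.96, 2.96], [-0.34, 2.1], [-1.41, 1.46], [0.24, 2.44], [-1.37, 4.51], [0.17, 1.92], [-2.96, 2.96]. Speed limits (rad/s): [2.39, 2.39, 3.14, 3.14, 3.14, 3.14, 3.14].

## Interface

Orientations are given as a rotation vector (axis times angle).
In Python, from bench import r gives the robot as it stands.
- The arm moves only by the tool send_rows, never from a script. Its argument "deltas" is a list of rows, each an object of numbers: "dx", "dy", "dz": the shift along the world's x, y, z in mm; "rx", "ry", "rz": the turn, a rotation vector about the world's x, y, z in degrees. A call has 1 to 5 rows; each row is the pose to reach, as a shift and turn from the pose commanded when the call began; what a row does not reach only later rows make up. A row lasts 1/12 s, in which the tool goes at most 41.7 mm and 7.16 degrees, less where a joint would pass 70% of its speed; a pose out of reach is approached as far as the arm can. A call with a gripper value outside its range is refused whole. "jaw" is the finger opening in mm, from 0 to 85.4, set as the call begins (left out, the last holds). The fingers move at their own pace and stop on an object; "newtons" is the grip in N (left out, the last holds). Time passes only in rows, so rows that repeat a pose let the fingers close. It gives the time, the measured TCP pose, the force, the opening and the grip force at its end, in the units of the state.
- r.get_obs(): the state, without advancing time (a new reading comes with each control period).
- r.grab_frame(name): name is "scene" or "top" or "wrist"; returns a dict with "frame" (384x512x3 uint8, blue, green, red), "z_map" (384x512 float32, m along the optical axis (not along the pixel's ray), 0 where there is no reading), "vertical_fov" (degrees; the focal length in pixels is half the picture's height over the tangent of half this angle, whatever the lens; pixels are square), "cx", "cy" (the principal point, pixels), "xyz" and "orientation" of the camera in the world. Camera axes: x right, y down, z forward; pixel columns grow to the right and rows downward; lengths in m; the calibration is good to about 2 mm. A picture is of the moment at which its call begins.
- r.hand_in(): hands the job in; it is judged then, once.
The state is a dict: "clock": time; "joints": joint angles; "qvel": joint speeds; "tau": joint torques, N m; "tcp_pos": TCP position; "orientation": TCP orientation; "contact_force": force on the tool from outside, world axes, zero at the start; "moment": the same for the moment, N m; "grip_width": finger opening in m; "gripper_force": force on a finger pad.
Only numpy, scipy, OpenCV 4.12 (cv2) and the standard library are available. Lean on these libraries where they do the work, as an engineer would, in place of code of your own. Each camera call takes 0.05 s, during which the arm holds its last target. There are 200 camera calls.

## Task

Set the cheese to press: push the tray with the filled mould fully home under the foot of the cheese press, then wind the foot down with the clamping lever, clockwise as seen from above, until the foot's spring is fully closed and the lever comes up firm - no harder, or the mould cracks. The column nuts leave the lever less than half a turn, so whenever it reaches the left side lift it off its serrations, swing it back to the right, let it drop in again and go on; leave it dropped in and let go, and disturb nothing else on the worktop.

Things in the scene. Friction and masses are not known exactly. Their poses are not given: they have to be found in the camera images.
- press: Cheese press, fixed to the worktop: beech board 225 x 200 mm (x -150 to +75, top at 26 mm), steel columns 80 mm left and right, aluminium bridge (36 mm deep, top at 190 mm). Column nuts: 19 mm wide, top at 212 mm. Origin: on the worktop under the spindle axis; +x to the back of the press, away from the robot, +y to its left, z up. Tip of the threaded spindle: at most 275 mm up
- knob (a point): Centre of the black upright knob of the clamping lever, to be gripped here: round, 22 to 24 mm across, from 203 to 251 mm above the worktop with the lever dropped in, this point at 240 mm and 85 mm from the spindle axis. Below it the flat lever arm (14 mm wide, top at 212 mm) runs to the hub on the spindle axis
- clamp_lever (a joint): Swing of the lever about the spindle axis, rad: 0 pointing to the front of the press (-x), growing clockwise from above, towards +y (left), -1.3 to +1.3: at L the knob is at (-85 cos L, 85 sin L) mm in the press's frame. Dropped in, it turns the nut: clockwise sends the foot down 24 mm a turn. It takes about 6 N at the knob, 8 N as the spring closes, then comes up firm; beyond about 22 N the mould cracks
- lever_lift (a joint): Lift of the lever, m: 0 dropped in, 0.010 at its upper stop; a spring pushes it down (5 to 9 N). Its teeth clear the nut's 12 serrations at 0.0046, so lift 7 to 9 mm to swing back freely. Set down between two serrations it drops to 0; on top of one it stands at 0.004 and drops in by itself within 0.5 rad of turning. Play in the serrations: about 0.08 rad
- tray: Steel whey tray, loose, 225 x 104 x 14 mm, on the press's board between two guide strips (3 mm play each side), pulled out to the front by 25 to 50 mm. Origin: underside, below the centre of the mould's ring; axes as the press's. Fully home it is against the back stop and its origin is on the spindle axis. It slides with 4 to 8 N
- tray_grip (a point): Centre of the tray's upright wooden grip at its front end, the place to take it: 10 mm thick (along x), 46 mm wide, its top 56 mm above the tray's underside; this point is 40 mm above the underside and 170 mm in front of the tray's origin
- mould: White plastic cheese mould filled with cheese, loose, standing in the ring on the tray: 62 to 74 mm across, 62 mm high, with its wooden follower disc (61 mm) standing out to 68 mm. Origin: centre of its underside, z up
- foot: Round steel foot of the press, 56 mm across, 8 mm thick, with a cup (32 mm) on it that rides on the spindle over a hidden spring. Origin: centre of its underside, at the start 2 to 4 mm higher than the top of the follower once the tray is home. Between the cup and the spindle's collar above it is a 7 mm gap, which closes as the spring (54 N when closed) is pushed in; 400 N cracks the mould
- jam_jar: Jam jar, 70 mm wide, 101 mm high. Bystander, to be left alone. Origin: its underside
- mug: Blue mug, 87 mm wide, 123 mm over its handle, 96 mm high. Bystander, to be left alone. Origin: its underside
- tumbler: Glass tumbler, 81 mm wide, 92 mm high. Bystander, to be left alone. Origin: its underside
- teaspoon: Teaspoon, 137 mm long. Bystander, to be left alone. Origin: its underside
Not all that is in view belongs to the job. What is shaped like the mould but green is not meant.

How it is judged:
By the outcome, as a careful person would: the job done as asked, in the order asked, and still so for the second after the job is handed in, with the robot touching nothing.
It also fails if it takes over 72 s, if anything falls off the work surface, if the arm or the gripper's body presses on something with over 40 N, if the wrist force passes 120 N, or if a joint passes its speed limit or range.

## Working session

There is one attempt and no reset: what is moved stays moved. The work goes in short steps, Python scripts to look and compute and a tool call to move; the robot and the scene stay as the last step left them, time stands still between calls to the robot, and variables do not carry over. Pictures are saved under pics/ and viewed, at most 10 in all, crops included, and the job is handed in when it is done.

Besides the shell and the picture viewer there is one more tool, called after "Request:" by a JSON object that holds its "fn" and its "kwargs", one argument or row to a line. send_rows: Moves the arm, as the interface text tells. Its arguments: {"type":"object","properties":{"deltas":{"type":"array","items":{"type":"object","properties":{"dx":{"type":"number"},"dy":{"type":"number"},"dz":{"type":"number"},"rx":{"type":"number"},"ry":{"type":"number"},"rz":{"type":"number"}}}},"jaw":{"type":"number"},"newtons":{"type":"number"}},"required":["deltas"]}

```bash
mkdir -p pics
cat > h.py <<'E'
import numpy as np, cv2
from bench import r
from scipy.spatial.transform import Rotation as R
def grab(n):
    f=r.grab_frame(n); f['R']=R.from_rotvec(f['orientation']).as_matrix() if np.size(f['orientation'])==3 else np.array(f['orientation'])
    f['f']=192/np.tan(np.radians(f['vertical_fov'])/2); return f
def cloud(f):
    v,u=np.mgrid[0:384,0:512]; z=f['z_map']
    p=np.stack([(u-f['cx'])/f['f']*z,(v-f['cy'])/f['f']*z,z],-1)
    return p@f['R'].T+np.array(f['xyz'])
def ray(f,u,v,h):
    d=f['R']@np.array([(u-f['cx'])/f['f'],(v-f['cy'])/f['f'],1]); o=np.array(f['xyz'])
    return o+d*(h-o[2])/d[2]
E
python3 - <<'E'
from h import *
o=r.get_obs(); print({k:np.round(v,3) for k,v in o.items()})
ims=[]
for n in ['scene','top']:
    f=grab(n); print(n,f['xyz'],f['orientation'],f['f'],f['cx'],f['cy'])
    cv2.imwrite(f'pics/{n}0.png',cv2.resize(f['frame'],(800,600)))
    np.savez(f'{n}0.npz',**{k:v for k,v in f.items()})
E
```

```text
{'clock': np.float64(0.0), 'joints': array([ 1.21 ,  0.478,  0.022,  1.556, -0.012,  1.109, -0.083]), 'qvel': array([-0.   , -0.003,  0.   ,  0.001,  0.   ,  0.   ,  0.002]), 'tau': array([-0.0000e+00, -5.9646e+01,  1.6080e+00, -2.8120e+01,  1.2000e-02,
        9.0000e-03,  0.0000e+00]), 'tcp_pos': array([ 0.169, -0.653,  0.241]), 'orientation': array([-3.115e+00, -3.960e-01,  1.000e-03]), 'contact_force': array([-0.307,  0.082, -0.886]), 'moment': array([ 0.006, -0.052,  0.026]), 'gripper_force': np.float64(0.0), 'grip_width': np.float64(0.085)}
scene [-0.13038948  0.85294891  0.96144974] [-0.85932154  2.39182528 -1.23652124] 399.81464201772354 255.82590641469892 187.95297803548328
top [ 0.36352152 -0.01365588  1.20196751] [-2.13322897  2.1341381  -0.19671827] 385.37872269219775 249.6914824680382 191.51765618555214
```

View pics/scene0.png

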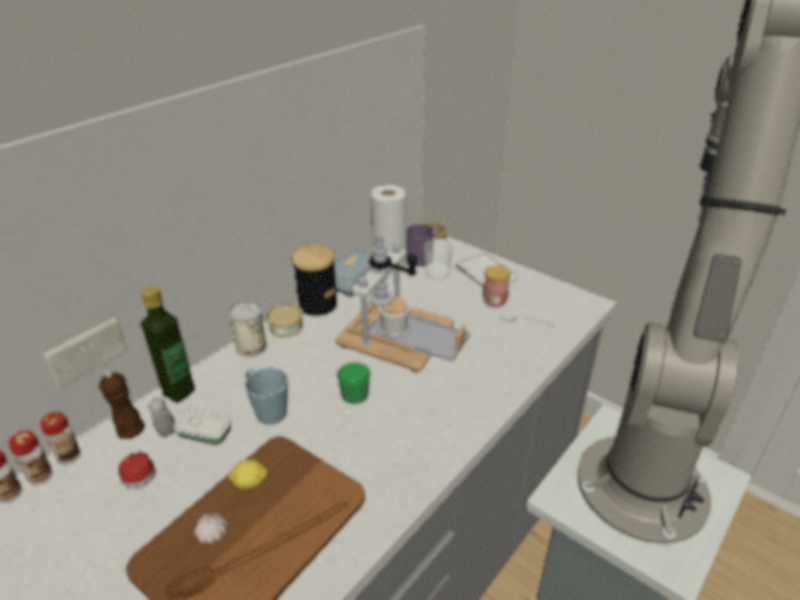

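View pics/top0.png

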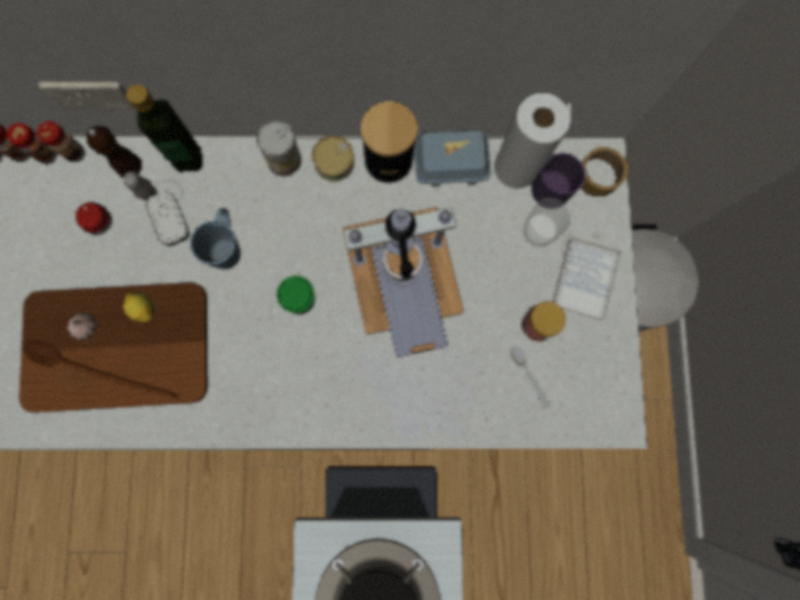

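The scene view shows the press at about (390,300), with its lever pointing to the front right. In the top view the nuts are at about (355,237) and (445,218), the knob at (406,268), and the tray grip at (422,348). The press is yawed by about +12°. The green mould at (295,295) is the decoy.

Run:
```python
from h import *
F={n:dict(np.load(n+'0.npz')) for n in ['scene','top']}
C={n:cloud(F[n]) for n in F}
s=512/800
t=F['top']; c=C['top']
for nm,u,v in [('nutL',355,237),('nutR',445,218),('hub',400,218),('knob',406,268),('grip',422,348),('boardFL',368,333),('boardFR',462,312),('tray',400,330),('mould',388,262)]:
    U,V=int(u*s),int(v*s); print(nm,U,V,np.round(c[V,U],3), np.round(c[V-3:V+4,U-3:U+4,2].max(),3))
for n in C:
    p=C[n]; roi=(p[...,0]>.4)&(p[...,0]<.85)&(abs(p[...,1])<.25)
    im=F[n]['frame'].astype(int)
    for lo,hi in [(.175,.198),(.204,.218),(.222,.26),(.262,.285)]:
        m=roi&(p[...,2]>lo)&(p[...,2]<hi)
        k,l,st,ce=cv2.connectedComponentsWithStats(m.astype(np.uint8))
        for i in range(1,k):
            if st[i,4]>8: q=p[l==i]; print(n,lo,st[i].tolist(),np.round(np.median(q,0),3),np.round(q.min(0),3),np.round(q.max(0),3), 'bgr',im[l==i].mean(0).round())
# crop view
x0,y0,x1,y1=210,120,310,235
a=cv2.resize(t['frame'][y0:y1,x0:x1],None,fx=4,fy=4,interpolation=cv2.INTER_CUBIC)
g=F['scene']['frame'][145:245,205:310]; b=cv2.resize(g,None,fx=3.7,fy=3.7,interpolation=cv2.INTER_CUBIC)
W=np.zeros((470,800,3),np.uint8); W[:a.shape[0],:400]=a[:470]; W[:b.shape[0],405:405+b.shape[1]]=b[:, :395]
cv2.imwrite('pics/crop1.png',W)
```

```text
nutL 227 151 [0.649 0.038 0.209] 0.213
nutR 284 139 [ 0.683 -0.115  0.208] 0.215
hub 256 139 [ 0.665 -0.038  0.263] 0.273
knob 259 171 [ 0.585 -0.046  0.251] 0.255
grip 270 222 [ 0.471 -0.082  0.086] 0.086
boardFL 235 213 [0.505 0.021 0.023] 0.029
boardFR 295 199 [ 0.549 -0.164  0.024] 0.03
tray 256 211 [ 0.511 -0.043  0.024] 1.202
mould 248 167 [ 0.632 -0.018  0.099] 0.101
scene 0.175 [242, 133, 7, 7, 22] [ 0.84  -0.245  0.183] [ 0.826 -0.249  0.176] [ 0.85  -0.238  0.198] bgr [157. 166. 167.]
scene 0.175 [247, 159, 12, 10, 74] [ 0.675 -0.103  0.19 ] [ 0.66  -0.136  0.176] [ 0.701 -0.077  0.198] bgr [160. 169. 167.]
scene 0.175 [226, 171, 25, 19, 200] [0.649 0.014 0.189] [ 0.632 -0.065  0.175] [0.678 0.061 0.198] bgr [157. 165. 163.]
scene 0.204 [242, 129, 5, 4, 13] [ 0.839 -0.242  0.212] [ 0.834 -0.249  0.205] [ 0.848 -0.238  0.218] bgr [158. 167. 168.]
scene 0.204 [251, 155, 5, 4, 16] [ 0.686 -0.113  0.208] [ 0.68  -0.121  0.204] [ 0.698 -0.104  0.215] bgr [154. 155. 155.]
scene 0.204 [235, 163, 31, 14, 146] [ 0.648 -0.036  0.212] [ 0.576 -0.065  0.204] [ 0.695 -0.01   0.218] bgr 
[... 1227 characters left out ...]
24, 147, 7, 7, 34] [0.653 0.039 0.208] [0.644 0.03  0.205] [0.661 0.046 0.213] bgr [103.  99.  99.]
top 0.204 [256, 175, 7, 4, 11] [ 0.578 -0.047  0.213] [ 0.576 -0.055  0.205] [ 0.582 -0.039  0.215] bgr [44. 45. 48.]
top 0.222 [330, 79, 4, 4, 11] [ 0.845 -0.247  0.224] [ 0.839 -0.249  0.222] [ 0.849 -0.242  0.227] bgr [135. 139. 139.]
top 0.222 [250, 135, 13, 12, 97] [ 0.664 -0.038  0.241] [ 0.655 -0.054  0.223] [ 0.684 -0.023  0.26 ] bgr [110. 102. 100.]
top 0.222 [256, 167, 9, 10, 70] [ 0.585 -0.048  0.248] [ 0.575 -0.059  0.227] [ 0.596 -0.038  0.255] bgr [22. 26. 31.]
top 0.262 [253, 133, 7, 8, 42] [ 0.67  -0.038  0.271] [ 0.662 -0.046  0.263] [ 0.678 -0.03   0.274] bgr [118. 112. 110.]
```

View pics/crop1.png

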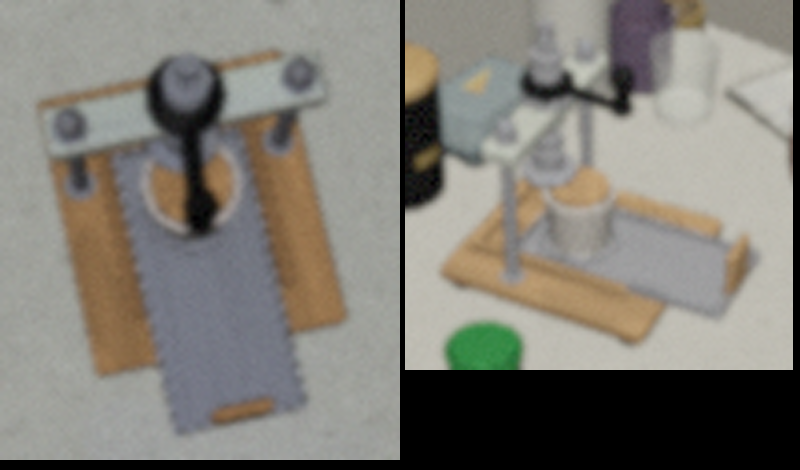

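The crop agrees with the point cloud. The spindle is at about (0.670,-0.039), yaw is about 12.2°, lever angle is about +0.1 rad, and the tray needs about 34 mm to go home. I'll move in front of the grip with the fingers closed, staying high.

Request:
{"fn": "send_rows", "kwargs": {
  "deltas": [
    {"dx": 22,"dy": 29,"dz": 5},
    {"dx": 44,"dy": 58,"dz": 10},
    {"dx": 66,"dy": 88,"dz": 10},
    {"dx": 88,"dy": 118,"dz": 10},
    {"dx": 110,"dy": 147,"dz": 10}
  ],
  "jaw": 0,
  "newtons": 40
}}

```text
$.deltas[0]: bad value
```

Request:
{"fn": "send_rows", "kwargs": {
  "deltas": [
    {"dx": 22,"dy": 29},
    {"dx": 44,"dy": 58},
    {"dx": 66,"dy": 88},
    {"dx": 88,"dy": 118},
    {"dx": 111,"dy": 147}
  ]
}}

```text
$.deltas[0]: bad value
```

Request:
{"fn": "send_rows", "kwargs": {
  "deltas": [
    {"dx": 5,"dy": 33},
    {"dx": 10,"dy": 66},
    {"dx": 15,"dy": 99},
    {"dx": 20,"dy": 132},
    {"dx": 25,"dy": 165}
  ]
}}

```text
$.deltas[0]: bad value
```

Request:
{"fn": "send_rows", "kwargs": {
  "deltas": [
    {"dx": 5,"dy": 27},
    {"dx": 10,"dy": 54},
    {"dx": 15,"dy": 80,"rz": -1},
    {"dx": 20,"dy": 106,"rz": -2.3},
    {"dx": 20,"dy": 106,"rz": -2.3}
  ]
}}

```text
$.deltas[0]: bad value
```

Run:
```python
from h import *
o=r.get_obs(); print({k:np.round(o[k],3) for k in ['clock','joints','tcp_pos','orientation','contact_force','grip_width']})
f=grab('wrist'); print(f['xyz'],f['orientation'],f['f'])
cv2.imwrite('pics/w1.png',cv2.resize(f['frame'],(800,600)))
np.savez('w1.npz',**f)
```

```text
{'clock': np.float64(0.1), 'joints': array([ 1.21 ,  0.478,  0.022,  1.556, -0.011,  1.109, -0.083]), 'tcp_pos': array([ 0.169, -0.653,  0.241]), 'orientation': array([-3.115e+00, -3.960e-01,  1.000e-03]), 'contact_force': array([-0.332, -0.633,  0.046]), 'grip_width': np.float64(0.085)}
[ 0.23767675 -0.63477133  0.37236268] [ 2.29952783 -1.77850852 -0.25729313] 275.3952696912805
```

View pics/w1.png

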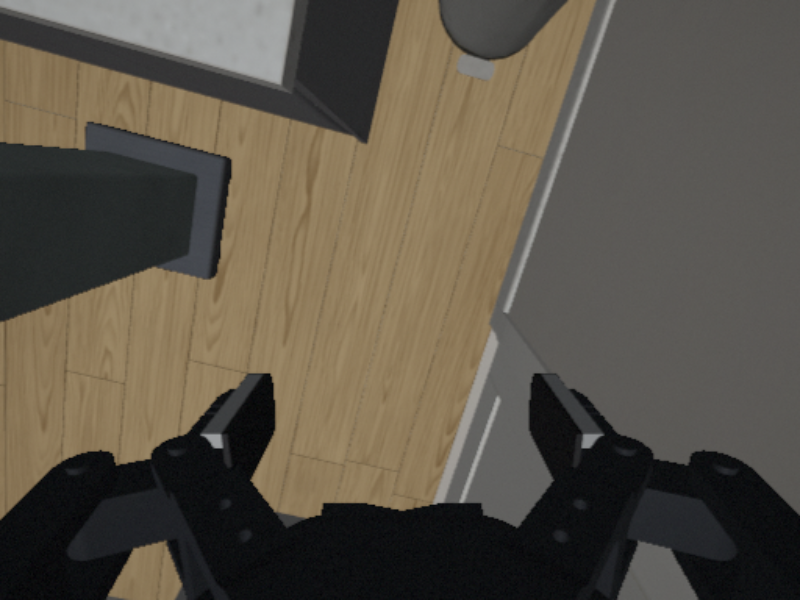

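The wrist picture only shows the floor beside the cart. The wrist camera sits about 70 mm ahead of the tool, so I'll yaw the tool 90° for the push to keep it away from the knob. The rows were refused because every row needs all six fields.

Request:
{"fn": "send_rows", "kwargs": {
  "deltas": [
    {"dx": 22,"dy": 29,"dz": 5,"rx": 0,"ry": 0,"rz": 0},
    {"dx": 44,"dy": 58,"dz": 10,"rx": 0,"ry": 0,"rz": 0},
    {"dx": 66,"dy": 88,"dz": 10,"rx": 0,"ry": 0,"rz": 0},
    {"dx": 88,"dy": 118,"dz": 10,"rx": 0,"ry": 0,"rz": 0},
    {"dx": 110,"dy": 147,"dz": 10,"rx": 0,"ry": 0,"rz": 0}
  ],
  "jaw": 0,
  "newtons": 40
}}

```text
clock: 0.57
tcp_pos: [0.2795, -0.5048, 0.2522]
orientation: [-3.116, -0.396, 0.0]
contact_force: [1.2, 0.5, -0.4]
grip_width: 0.0254
gripper_force: 0.0
```

Request:
{"fn": "send_rows", "kwargs": {
  "deltas": [
    {"dx": 22,"dy": 29,"dz": 0,"rx": 0,"ry": 0,"rz": 0},
    {"dx": 44,"dy": 58,"dz": 0,"rx": 0,"ry": 0,"rz": 0},
    {"dx": 66,"dy": 88,"dz": 0,"rx": 0,"ry": 0,"rz": 0},
    {"dx": 88,"dy": 118,"dz": 0,"rx": 0,"ry": 0,"rz": 0},
    {"dx": 111,"dy": 147,"dz": 0,"rx": 0,"ry": 0,"rz": 0}
  ]
}}

```text
clock: 0.98
tcp_pos: [0.3903, -0.3578, 0.2523]
orientation: [-3.116, -0.396, 0.0]
contact_force: [0.2, 0.2, -0.3]
grip_width: -0.0005
gripper_force: 0.0
```

Request:
{"fn": "send_rows", "kwargs": {
  "deltas": [
    {"dx": 5,"dy": 33,"dz": 0,"rx": 0,"ry": 0,"rz": 0},
    {"dx": 10,"dy": 66,"dz": 0,"rx": 0,"ry": 0,"rz": 0},
    {"dx": 15,"dy": 99,"dz": 0,"rx": 0,"ry": 0,"rz": 0},
    {"dx": 20,"dy": 132,"dz": 0,"rx": 0,"ry": 0,"rz": 0},
    {"dx": 25,"dy": 165,"dz": 0,"rx": 0,"ry": 0,"rz": 0}
  ]
}}

```text
clock: 1.4
tcp_pos: [0.4146, -0.1929, 0.2522]
orientation: [3.116, 0.396, -0.0]
contact_force: [0.8, -0.2, 0.5]
grip_width: 0.0001
gripper_force: 0.0
```

Request:
{"fn": "send_rows", "kwargs": {
  "deltas": [
    {"dx": 5,"dy": 27,"dz": 0,"rx": 0,"ry": 0,"rz": 0},
    {"dx": 10,"dy": 54,"dz": 0,"rx": 0,"ry": 0,"rz": 0},
    {"dx": 15,"dy": 80,"dz": 0,"rx": 0,"ry": 0,"rz": -1},
    {"dx": 20,"dy": 106,"dz": 0,"rx": 0,"ry": 0,"rz": -2.3},
    {"dx": 20,"dy": 106,"dz": 0,"rx": 0,"ry": 0,"rz": -2.3}
  ]
}}

```text
clock: 1.82
tcp_pos: [0.4357, -0.0833, 0.2526]
orientation: [-3.121, -0.343, -0.002]
contact_force: [-0.5, 0.8, 0.3]
grip_width: 0.0
gripper_force: 0.0
```

Run:
```python
from h import *
o=r.get_obs(); print({k:np.round(o[k],3) for k in ['clock','joints','tcp_pos','orientation','contact_force','grip_width']})
f=grab('wrist'); print(f['xyz'],f['orientation'],f['f'],f['cx'],f['cy'])
cv2.imwrite('pics/w2.png',cv2.resize(f['frame'],(800,600)))
np.savez('w2.npz',**f)
```

```text
{'clock': np.float64(1.817), 'joints': array([ 0.396,  0.102, -0.368,  2.049,  0.042,  0.997, -1.344]), 'tcp_pos': array([ 0.436, -0.083,  0.253]), 'orientation': array([-3.121e+00, -3.430e-01, -2.000e-03]), 'contact_force': array([-0.474,  0.809,  0.292]), 'grip_width': np.float64(0.0)}
[ 0.50503366 -0.06739486  0.3835717 ] [ 2.27162367 -1.81976127 -0.26167532] 275.3952696912805 256.8912253420435 193.33679543332562
```

View pics/w2.png

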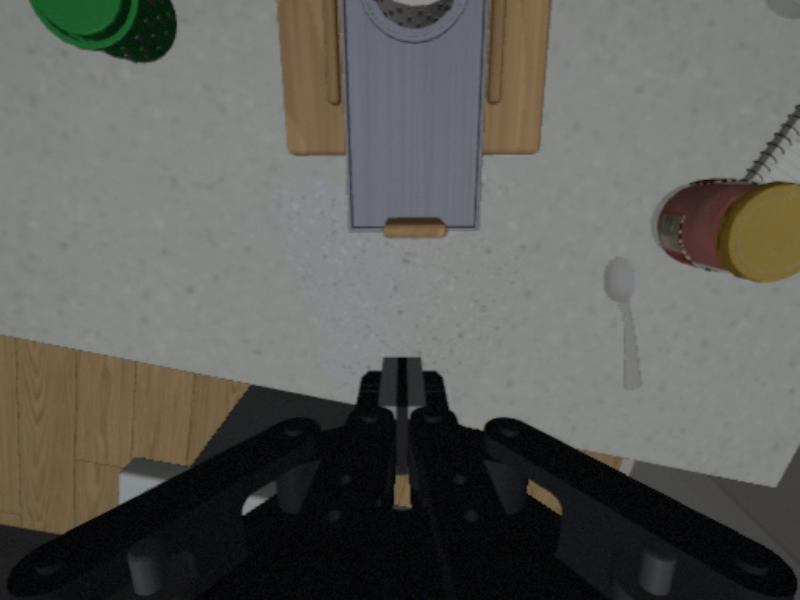

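The wrist view shows the tray grip at (415,228), about 95 mm ahead of the fingers, with board, strips and tray aligned to the tool. I'll refine the grip, nut and knob positions from this view and the top view.

Run:
```python
from h import *
def mid(o1,d1,o2,d2):
    A=np.stack([d1,-d2],1); s=np.linalg.lstsq(A,o2-o1,rcond=None)[0]; return (o1+d1*s[0]+o2+d2*s[1])/2, np.linalg.norm(o1+d1*s[0]-o2-d2*s[1])
def wood(f,p,box):
    h=cv2.cvtColor(f['frame'],cv2.COLOR_BGR2HSV); m=(h[...,0]<22)&(h[...,1]>80)&(p[...,2]>.065)&(p[...,2]<.1)
    m&=(p[...,0]>.44)&(p[...,0]<.50)&(p[...,1]>-.13)&(p[...,1]<-.04); v,u=np.nonzero(m); return u.mean(),v.mean(),m
R_={}
for n in ['w2','top0']:
    f=dict(np.load(n+'.npz')); p=cloud(f); u,v,m=wood(f,p,0)
    d=f['R']@np.array([(u-f['cx'])/f['f'],(v-f['cy'])/f['f'],1]); R_[n]=(np.array(f['xyz']),d)
    print(n,u,v,m.sum(),p[m].mean(0).round(4),p[m].min(0).round(4),p[m].max(0).round(4),ray(f,u,v,.082).round(4))
print(mid(*R_['w2'],*R_['top0']))
f=dict(np.load('w2.npz'))
for u,v in [(290,153),(540,152)]: print('boardcorner',ray(f,u*.64,v*.64,.026).round(4))
for u,v in [(351,228),(477,228)]: print('traycorner',ray(f,u*.64,v*.64,.04).round(4))
```

```text
w2 265.3237597911227 146.5248041775457 383 [ 0.4728 -0.0834  0.0795] [ 0.4639 -0.1048  0.0675] [ 0.4806 -0.0618  0.0832] [ 0.473  -0.0833  0.082 ]
top0 270.2926829268293 222.29268292682926 41 [ 0.4711 -0.0835  0.0796] [ 0.464  -0.1033  0.0693] [ 0.4778 -0.065   0.0859] [ 0.4709 -0.0834  0.082 ]
(array([ 0.47187516, -0.08394581,  0.07135253]), np.float64(0.00021503023640536754))
boardcorner [0.5034 0.0228 0.026 ]
boardcorner [ 0.547  -0.1688  0.026 ]
traycorner [ 0.4583 -0.0362  0.04  ]
traycorner [ 0.4801 -0.1335  0.04  ]
```

Request:
{"fn": "send_rows", "kwargs": {
  "deltas": [
    {"dx": 0,"dy": 0,"dz": -10,"rx": 0,"ry": 0,"rz": 7},
    {"dx": 0,"dy": 0,"dz": -20,"rx": 0,"ry": 0,"rz": 14},
    {"dx": 0,"dy": 0,"dz": -30,"rx": 0,"ry": 0,"rz": 21},
    {"dx": 0,"dy": 0,"dz": -40,"rx": 0,"ry": 0,"rz": 28},
    {"dx": 0,"dy": 0,"dz": -50,"rx": 0,"ry": 0,"rz": 35}
  ]
}}

```text
clock: 2.28
tcp_pos: [0.4345, -0.0897, 0.2017]
orientation: [2.876, 1.264, -0.001]
contact_force: [1.0, 1.0, 0.1]
grip_width: 0.0003
gripper_force: 0.0
```

Request:
{"fn": "send_rows", "kwargs": {
  "deltas": [
    {"dx": 0,"dy": 0,"dz": -10,"rx": 0,"ry": 0,"rz": 7},
    {"dx": 0,"dy": 0,"dz": -20,"rx": 0,"ry": 0,"rz": 14},
    {"dx": 0,"dy": 0,"dz": -30,"rx": 0,"ry": 0,"rz": 21},
    {"dx": 0,"dy": 0,"dz": -40,"rx": 0,"ry": 0,"rz": 28},
    {"dx": 0,"dy": 0,"dz": -50,"rx": 0,"ry": 0,"rz": 35}
  ]
}}

```text
clock: 2.7
tcp_pos: [0.4345, -0.0898, 0.1517]
orientation: [2.363, 2.07, -0.001]
contact_force: [0.1, -0.1, 0.7]
grip_width: 0.0001
gripper_force: 0.0
```

Request:
{"fn": "send_rows", "kwargs": {
  "deltas": [
    {"dx": 0,"dy": 0,"dz": -15,"rx": 0,"ry": 0,"rz": 7},
    {"dx": 0,"dy": 0,"dz": -30,"rx": 0,"ry": 0,"rz": 14},
    {"dx": 0,"dy": 0,"dz": -40,"rx": 0,"ry": 0,"rz": 20},
    {"dx": 0,"dy": 0,"dz": -40,"rx": 0,"ry": 0,"rz": 20},
    {"dx": 0,"dy": 0,"dz": -40,"rx": 0,"ry": 0,"rz": 20}
  ]
}}

```text
clock: 3.12
tcp_pos: [0.4343, -0.0894, 0.1119]
orientation: [-1.978, -2.439, 0.001]
contact_force: [-0.6, -0.6, 0.7]
grip_width: -0.0005
gripper_force: 0.0
```

Both views agree: the grip is at (0.472,-0.0837), yaw is about 12.5°, and the push to home is about 34 mm. Descending and pushing.

Request:
{"fn": "send_rows", "kwargs": {
  "deltas": [
    {"dx": 0,"dy": -2,"dz": -15,"rx": 0,"ry": 0,"rz": 0},
    {"dx": 0,"dy": -2,"dz": -30,"rx": 0,"ry": 0,"rz": 0},
    {"dx": 0,"dy": -2,"dz": -44,"rx": 0,"ry": 0,"rz": 0},
    {"dx": 5,"dy": -1,"dz": -44,"rx": 0,"ry": 0,"rz": 0},
    {"dx": 10,"dy": 0,"dz": -44,"rx": 0,"ry": 0,"rz": 0}
  ]
}}

```text
clock: 3.53
tcp_pos: [0.4452, -0.0889, 0.0687]
orientation: [-1.976, -2.442, 0.001]
contact_force: [0.5, 1.1, 0.4]
grip_width: 0.0001
gripper_force: 0.0
```

Request:
{"fn": "send_rows", "kwargs": {
  "deltas": [
    {"dx": 4,"dy": 0.9,"dz": 0,"rx": 0,"ry": 0,"rz": 0},
    {"dx": 8,"dy": 1.8,"dz": 0,"rx": 0,"ry": 0,"rz": 0},
    {"dx": 12,"dy": 2.7,"dz": 0,"rx": 0,"ry": 0,"rz": 0},
    {"dx": 16,"dy": 3.5,"dz": 0,"rx": 0,"ry": 0,"rz": 0},
    {"dx": 20,"dy": 4.4,"dz": 0,"rx": 0,"ry": 0,"rz": 0}
  ]
}}

```text
clock: 3.95
tcp_pos: [0.4648, -0.0843, 0.0685]
orientation: [-1.974, -2.444, 0.001]
contact_force: [-2.8, -1.3, 2.2]
grip_width: -0.0002
gripper_force: 1.6
```

Request:
{"fn": "send_rows", "kwargs": {
  "deltas": [
    {"dx": 3,"dy": 0.7,"dz": 0,"rx": 0,"ry": 0,"rz": 0},
    {"dx": 6,"dy": 1.3,"dz": 0,"rx": 0,"ry": 0,"rz": 0},
    {"dx": 9,"dy": 2,"dz": 0,"rx": 0,"ry": 0,"rz": 0},
    {"dx": 12,"dy": 2.7,"dz": 0,"rx": 0,"ry": 0,"rz": 0},
    {"dx": 15,"dy": 3.3,"dz": 0,"rx": 0,"ry": 0,"rz": 0}
  ]
}}

```text
clock: 4.37
tcp_pos: [0.48, -0.0808, 0.0683]
orientation: [-1.973, -2.444, 0.0]
contact_force: [-3.1, -0.3, 2.9]
grip_width: 0.0002
gripper_force: 1.7
```

Request:
{"fn": "send_rows", "kwargs": {
  "deltas": [
    {"dx": 0.8,"dy": 0.2,"dz": 0,"rx": 0,"ry": 0,"rz": 0},
    {"dx": 1.6,"dy": 0.4,"dz": 0,"rx": 0,"ry": 0,"rz": 0},
    {"dx": 2.4,"dy": 0.5,"dz": 0,"rx": 0,"ry": 0,"rz": 0},
    {"dx": 3.2,"dy": 0.7,"dz": 0,"rx": 0,"ry": 0,"rz": 0},
    {"dx": 4,"dy": 0.9,"dz": 0,"rx": 0,"ry": 0,"rz": 0}
  ]
}}

```text
clock: 4.78
tcp_pos: [0.4837, -0.08, 0.0683]
orientation: [-1.973, -2.444, 0.0]
contact_force: [-2.7, -1.1, 1.8]
grip_width: -0.0001
gripper_force: 1.4
```

Request:
{"fn": "send_rows", "kwargs": {
  "deltas": [
    {"dx": 0.5,"dy": 0.1,"dz": 0,"rx": 0,"ry": 0,"rz": 0},
    {"dx": 1,"dy": 0.2,"dz": 0,"rx": 0,"ry": 0,"rz": 0},
    {"dx": 1.5,"dy": 0.3,"dz": 0,"rx": 0,"ry": 0,"rz": 0},
    {"dx": 2,"dy": 0.4,"dz": 0,"rx": 0,"ry": 0,"rz": 0},
    {"dx": 2.5,"dy": 0.6,"dz": 0,"rx": 0,"ry": 0,"rz": 0}
  ]
}}

```text
clock: 5.2
tcp_pos: [0.4861, -0.0795, 0.0682]
orientation: [-1.973, -2.444, 0.001]
contact_force: [-4.5, -1.9, 3.2]
grip_width: 0.0001
gripper_force: 2.5
```

Request:
{"fn": "send_rows", "kwargs": {
  "deltas": [
    {"dx": 0.5,"dy": 0.1,"dz": 0,"rx": 0,"ry": 0,"rz": 0},
    {"dx": 1,"dy": 0.2,"dz": 0,"rx": 0,"ry": 0,"rz": 0},
    {"dx": 1.5,"dy": 0.3,"dz": 0,"rx": 0,"ry": 0,"rz": 0},
    {"dx": 2,"dy": 0.4,"dz": 0,"rx": 0,"ry": 0,"rz": 0},
    {"dx": 2.5,"dy": 0.6,"dz": 0,"rx": 0,"ry": 0,"rz": 0}
  ]
}}

```text
clock: 5.62
tcp_pos: [0.4861, -0.0795, 0.0679]
orientation: [-1.972, -2.441, 0.007]
contact_force: [-10.8, -2.8, 8.8]
grip_width: -0.0005
gripper_force: 5.8
```

Request:
{"fn": "send_rows", "kwargs": {
  "deltas": [
    {"dx": 0.7,"dy": 0.1,"dz": 0,"rx": 0,"ry": 0,"rz": 0},
    {"dx": 1.4,"dy": 0.3,"dz": 0,"rx": 0,"ry": 0,"rz": 0},
    {"dx": 2,"dy": 0.4,"dz": 0,"rx": 0,"ry": 0,"rz": 0},
    {"dx": 2,"dy": 0.4,"dz": 0,"rx": 0,"ry": 0,"rz": 0},
    {"dx": 2,"dy": 0.4,"dz": 0,"rx": 0,"ry": 0,"rz": 0}
  ]
}}

```text
clock: 6.03
tcp_pos: [0.4862, -0.0796, 0.0676]
orientation: [-1.971, -2.439, 0.012]
contact_force: [-14.7, -3.5, 11.3]
grip_width: 0.0002
gripper_force: 7.7
```

The tray stalled at 0.4861 while the force rose to 15 N, so it is home. Backing off, then rising and rotating for the knob.

Request:
{"fn": "send_rows", "kwargs": {
  "deltas": [
    {"dx": -15,"dy": -3,"dz": 0,"rx": 0,"ry": 0,"rz": 0},
    {"dx": -35,"dy": -8,"dz": 10,"rx": 0,"ry": 0,"rz": 0},
    {"dx": -45,"dy": -10,"dz": 40,"rx": 0,"ry": 0,"rz": -5},
    {"dx": -45,"dy": -10,"dz": 75,"rx": 0,"ry": 0,"rz": -12},
    {"dx": -45,"dy": -10,"dz": 110,"rx": 0,"ry": 0,"rz": -19}
  ]
}}

```text
clock: 6.45
tcp_pos: [0.4456, -0.0881, 0.1795]
orientation: [-2.355, -2.078, -0.002]
contact_force: [0.9, 0.0, 0.9]
grip_width: 0.0002
gripper_force: 0.0
```

Request:
{"fn": "send_rows", "kwargs": {
  "deltas": [
    {"dx": 0,"dy": 0,"dz": 35,"rx": 0,"ry": 0,"rz": -7},
    {"dx": 0,"dy": 0,"dz": 70,"rx": 0,"ry": 0,"rz": -14},
    {"dx": 0,"dy": 0,"dz": 105,"rx": 0,"ry": 0,"rz": -21},
    {"dx": 5,"dy": 2,"dz": 135,"rx": 0,"ry": 0,"rz": -28},
    {"dx": 15,"dy": 4,"dz": 160,"rx": 0,"ry": 0,"rz": -35}
  ],
  "jaw": 60
}}

```text
clock: 6.87
tcp_pos: [0.4616, -0.0842, 0.3417]
orientation: [2.869, 1.272, 0.006]
contact_force: [1.0, 0.2, -0.9]
grip_width: 0.0592
gripper_force: 0.0
```

Request:
{"fn": "send_rows", "kwargs": {
  "deltas": [
    {"dx": 20,"dy": 5,"dz": 0,"rx": 0,"ry": 0,"rz": -6},
    {"dx": 45,"dy": 10,"dz": 0,"rx": 0,"ry": 0,"rz": -12},
    {"dx": 60,"dy": 10,"dz": 0,"rx": 0,"ry": 0,"rz": -12},
    {"dx": 60,"dy": 10,"dz": 0,"rx": 0,"ry": 0,"rz": -12},
    {"dx": 60,"dy": 10,"dz": 0,"rx": 0,"ry": 0,"rz": -12}
  ]
}}

```text
clock: 7.28
tcp_pos: [0.5215, -0.0739, 0.3382]
orientation: [-2.985, -0.978, -0.001]
contact_force: [-0.3, -0.8, 0.3]
grip_width: 0.0601
gripper_force: 0.0
```

Run:
```python
from h import *
o=r.get_obs(); print({k:np.round(o[k],4) for k in ['clock','joints','tcp_pos','orientation','contact_force','moment','grip_width']})
f=grab('wrist'); np.savez('w3.npz',**f); t=grab('top'); np.savez('top3.npz',**t)
s=grab('scene'); np.savez('scene3.npz',**s)
W=np.zeros((600,800,3),np.uint8); W[:300,:400]=cv2.resize(f['frame'],(400,300)); W[300:,:400]=cv2.resize(t['frame'][110:260,160:360],(400,300)); W[:300,400:]=cv2.resize(s['frame'][130:250,190:350],(400,300))
W[300:,400:]=cv2.resize(f['frame'][0:192,128:384],(400,300))
cv2.imwrite('pics/c3.png',W)
for n,F in (('wrist',f),('top',t),('scene',s)):
    p=cloud(F); roi=(p[...,0]>.5)&(p[...,0]<.75)&(abs(p[...,1]+.04)<.13)
    for lo,hi in [(.204,.218),(.224,.26)]:
        m=roi&(p[...,2]>lo)&(p[...,2]<hi); k,l,st,ce=cv2.connectedComponentsWithStats(m.astype(np.uint8))
        for i in range(1,k):
            if st[i,4]>12: q=p[l==i]; print(n,lo,st[i].tolist(),q.mean(0).round(4),q.min(0).round(3),q.max(0).round(3))
```

```text
{'clock': np.float64(7.2833), 'joints': array([ 0.4171,  0.1827, -0.4514,  1.7597,  0.084 ,  1.2175, -0.9946]), 'tcp_pos': array([ 0.5215, -0.0739,  0.3382]), 'orientation': array([-2.9853e+00, -9.7760e-01, -1.4000e-03]), 'contact_force': array([-0.256 , -0.8268,  0.337 ]), 'moment': array([ 0.0289,  0.0081, -0.0082]), 'grip_width': np.float64(0.0601)}
wrist 0.204 [276, 0, 86, 109, 2636] [ 0.6469 -0.0399  0.2118] [ 0.596 -0.065  0.204] [ 0.69  -0.012  0.218]
wrist 0.204 [397, 58, 21, 23, 349] [ 0.6864 -0.115   0.208 ] [ 0.679 -0.125  0.204] [ 0.696 -0.107  0.212]
wrist 0.224 [315, 0, 47, 43, 1253] [ 0.6633 -0.0389  0.242 ] [ 0.653 -0.054  0.224] [ 0.681 -0.022  0.26 ]
wrist 0.224 [264, 103, 30, 31, 699] [ 0.5857 -0.0466  0.2483] [ 0.574 -0.059  0.239] [ 0.597 -0.035  0.252]
top 0.204 [246, 134, 7, 19, 74] [ 0.6668 -0.0208  0.2119] [ 0.646 -0.029  0.205] [ 0.696 -0.013  0.217]
top 0.204 [224, 147, 7, 7, 37] [0.6522 0.0394 0.2083] [0.644 0.03  0.204] [0.661 0.046 0.213]
top 0.224 [250, 135, 3, 10, 21] [ 0.6705 -0.0265  0.2413] [ 0.659 -0.028  0.238] [ 0.683 -0.023  0.244]
scene 0.204 [251, 155, 5, 4, 15] [ 0.6852 -0.1128  0.2094] [ 0.677 -0.122  0.205] [ 0.694 -0.107  0.214]
scene 0.204 [235, 163, 31, 14, 145] [ 0.6397 -0.0337  0.2118] [ 0.574 -0.061  0.204] [ 0.695 -0.01   0.218]
scene 0.204 [229, 176, 6, 5, 18] [0.6501 0.0422 0.2094] [0.643 0.032 0.204] [0.66  0.049 0.215]
scene 0.224 [238, 154, 10, 11, 78] [ 0.6662 -0.0332  0.2402] [ 0.653 -0.054  0.224] [ 0.686 -0.022  0.259]
scene 0.224 [260, 162, 7, 10, 52] [ 0.5818 -0.0422  0.2425] [ 0.571 -0.054  0.226] [ 0.593 -0.034  0.255]
```

View pics/c3.png

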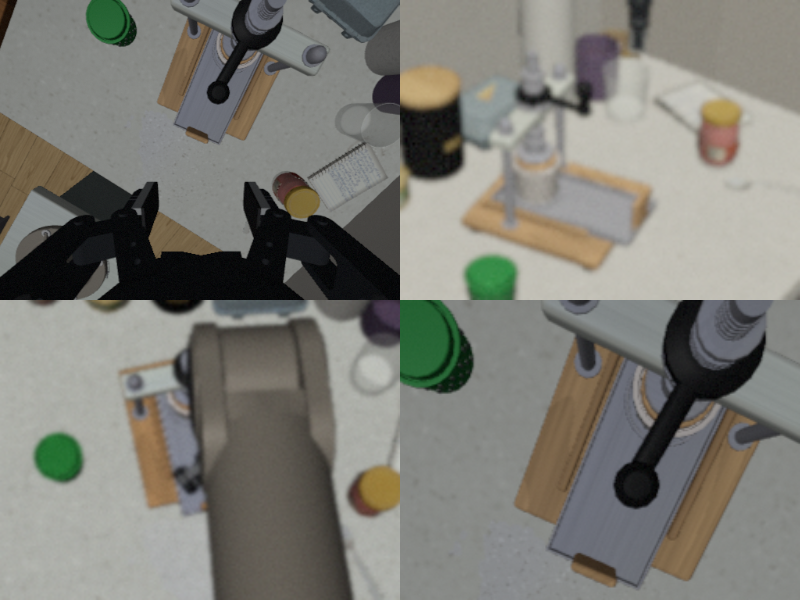

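The composite confirms the tray is home with the mould under the foot. The wrist view (top left) shows the knob at (218,92), which measures (0.5857,-0.0468), r=85 mm, L≈0.12. Going onto the knob.

Request:
{"fn": "send_rows", "kwargs": {
  "deltas": [
    {"dx": 25,"dy": 11,"dz": 0,"rx": 0,"ry": 0,"rz": 0},
    {"dx": 50,"dy": 21,"dz": 0,"rx": 0,"ry": 0,"rz": 0},
    {"dx": 64,"dy": 27,"dz": 0,"rx": 0,"ry": 0,"rz": 0},
    {"dx": 64,"dy": 27,"dz": -25,"rx": 0,"ry": 0,"rz": 0},
    {"dx": 64,"dy": 27,"dz": -50,"rx": 0,"ry": 0,"rz": 0}
  ],
  "jaw": 55
}}

```text
clock: 7.85
tcp_pos: [0.586, -0.0467, 0.2892]
orientation: [2.985, 0.977, 0.006]
contact_force: [0.1, -0.3, -0.7]
grip_width: 0.0549
gripper_force: 0.0
```

Request:
{"fn": "send_rows", "kwargs": {
  "deltas": [
    {"dx": 0,"dy": 0,"dz": -20,"rx": 0,"ry": 0,"rz": 0},
    {"dx": 0,"dy": 0,"dz": -38,"rx": 0,"ry": 0,"rz": 0},
    {"dx": 0,"dy": 0,"dz": -50,"rx": 0,"ry": 0,"rz": 0},
    {"dx": 0,"dy": 0,"dz": -56,"rx": 0,"ry": 0,"rz": 0},
    {"dx": 0,"dy": 0,"dz": -56,"rx": 0,"ry": 0,"rz": 0}
  ]
}}

```text
clock: 8.27
tcp_pos: [0.584, -0.0477, 0.2314]
orientation: [-2.986, -0.975, 0.003]
contact_force: [-0.7, 0.8, 0.5]
grip_width: 0.055
gripper_force: 0.0
```

Request:
{"fn": "send_rows", "kwargs": {
  "deltas": [
    {"dx": 0,"dy": 0,"dz": 0,"rx": 0,"ry": 0,"rz": 0},
    {"dx": 0,"dy": 0,"dz": 0,"rx": 0,"ry": 0,"rz": 0},
    {"dx": 0,"dy": 0,"dz": 0,"rx": 0,"ry": 0,"rz": 0},
    {"dx": 0,"dy": 0,"dz": 0,"rx": 0,"ry": 0,"rz": 0},
    {"dx": 0,"dy": 0,"dz": 0,"rx": 0,"ry": 0,"rz": 0}
  ],
  "jaw": 15,
  "newtons": 45
}}

```text
clock: 8.68
tcp_pos: [0.5858, -0.0474, 0.2338]
orientation: [2.985, 0.975, 0.004]
contact_force: [0.5, -0.8, 6.3]
grip_width: 0.0211
gripper_force: 44.1
```

```bash
cat >> h.py <<'E'
S=np.array([.670,-.0385]); Y=np.radians(12.5)
M=np.array([[np.cos(Y),-np.sin(Y)],[np.sin(Y),np.cos(Y)]])
K=lambda L: S+M@np.array([-.085*np.cos(L),.085*np.sin(L)])
def Lof(xy): q=M.T@(np.array(xy)-S); return np.arctan2(q[1],-q[0]),np.linalg.norm(q)
def rows(L0,dLs):
    for d in dLs: print('L%.2f'%(L0+d),np.round((K(L0+d)-K(L0))*1e3,1),'rz',round(-np.degrees(d),1))
E
python3 - <<'E'
from h import *
o=r.get_obs(); print({k:np.round(o[k],4) for k in ['clock','joints','tcp_pos','orientation','contact_force','moment','grip_width','gripper_force']},Lof(o['tcp_pos'][:2]))
for a in (.12,.57,.97): rows(a,[.1,.2,.3,.4,.45])
E
```

```text
{'clock': np.float64(8.6833), 'joints': array([ 0.3259,  0.3781, -0.449 ,  1.7572,  0.1869,  1.0457, -1.1286]), 'tcp_pos': array([ 0.5858, -0.0474,  0.2338]), 'orientation': array([2.9852, 0.9751, 0.0039]), 'contact_force': array([ 0.4512, -0.823 ,  6.2969]), 'moment': array([-0.1168,  0.0075,  0.0798]), 'grip_width': np.float64(0.0211), 'gripper_force': np.float64(44.0828)} (np.float64(0.11261014174897709), np.float64(0.08470051849566472))
L0.22 [-0.4  8.5] rz -5.7
L0.32 [ 0. 17.] rz -11.5
L0.42 [ 1.3 25.4] rz -17.2
L0.52 [ 3.4 33.6] rz -22.9
L0.57 [ 4.8 37.6] rz -25.8
L0.67 [3.3 7.8] rz -5.7
L0.77 [ 7.4 15.3] rz -11.5
L0.87 [12.2 22.3] rz -17.2
L0.97 [17.7 28.8] rz -22.9
L1.02 [20.7 31.8] rz -25.8
L1.07 [6.1 5.9] rz -5.7
L1.17 [12.8 11.2] rz -11.5
L1.27 [19.9 15.8] rz -17.2
L1.37 [27.5 19.6] rz -22.9
L1.42 [31.4 21.2] rz -25.8
```

Gripped. Winding the first stroke.

Request:
{"fn": "send_rows", "kwargs": {
  "deltas": [
    {"dx": -0.4,"dy": 8.5,"dz": 0,"rx": 0,"ry": 0,"rz": -5.7},
    {"dx": 0,"dy": 17,"dz": 0,"rx": 0,"ry": 0,"rz": -11.5},
    {"dx": 1.3,"dy": 25.4,"dz": 0,"rx": 0,"ry": 0,"rz": -17.2},
    {"dx": 3.4,"dy": 33.6,"dz": 0,"rx": 0,"ry": 0,"rz": -22.9},
    {"dx": 4.8,"dy": 37.6,"dz": 0,"rx": 0,"ry": 0,"rz": -25.8}
  ]
}}

```text
clock: 9.1
tcp_pos: [0.5907, -0.0097, 0.2337]
orientation: [3.128, 0.277, 0.004]
contact_force: [-0.6, -3.9, 6.8]
grip_width: 0.0209
gripper_force: 44.4
```

Run:
```python
from h import *
o=r.get_obs(); print({k:np.round(o[k],4) for k in ['clock','joints','tcp_pos','contact_force','moment']},Lof(o['tcp_pos'][:2]))
```

```text
{'clock': np.float64(9.1), 'joints': array([ 0.2014,  0.3727, -0.3722,  1.7541,  0.1561,  1.041 , -1.6202]), 'tcp_pos': array([ 0.5907, -0.0097,  0.2337]), 'contact_force': array([-0.5873, -3.9102,  6.7605]), 'moment': array([-0.6679,  0.1234,  0.297 ])} (np.float64(0.566226527284229), np.float64(0.08432178378880262))
```

Request:
{"fn": "send_rows", "kwargs": {
  "deltas": [
    {"dx": 3.3,"dy": 7.8,"dz": 0,"rx": 0,"ry": 0,"rz": -5.7},
    {"dx": 7.4,"dy": 15.3,"dz": 0,"rx": 0,"ry": 0,"rz": -11.5},
    {"dx": 12.2,"dy": 22.3,"dz": 0,"rx": 0,"ry": 0,"rz": -17.2},
    {"dx": 17.7,"dy": 28.8,"dz": 0,"rx": 0,"ry": 0,"rz": -22.9},
    {"dx": 20.7,"dy": 31.8,"dz": 0,"rx": 0,"ry": 0,"rz": -25.8}
  ]
}}

```text
clock: 9.52
tcp_pos: [0.6114, 0.022, 0.2337]
orientation: [3.111, -0.428, 0.004]
contact_force: [-1.0, -2.6, 7.7]
grip_width: 0.0206
gripper_force: 44.5
```

Run:
```python
from h import *
o=r.get_obs(); print({k:np.round(o[k],4) for k in ['clock','joints','tcp_pos','contact_force','moment']},Lof(o['tcp_pos'][:2]))
rows(1.02,[.08,.16])
print('back');L=1.18
for i in range(5):
  rows(L,[-.1,-.2,-.3,-.4,-.5]); L-=.5
```

```text
{'clock': np.float64(9.5167), 'joints': array([ 0.0822,  0.3978, -0.289 ,  1.7081,  0.1294,  1.0523, -2.0937]), 'tcp_pos': array([0.6114, 0.022 , 0.2337]), 'contact_force': array([-0.9649, -2.5749,  7.7021]), 'moment': array([-0.5797,  0.3457,  0.2673])} (np.float64(1.0200259247220598), np.float64(0.08420954001534715))
L1.10 [5.1 4.5] rz -4.6
L1.18 [10.5  8.6] rz -9.2
back
L1.08 [-6.7 -5.2] rz 5.7
L0.98 [-12.9 -11. ] rz 11.5
L0.88 [-18.4 -17.5] rz 17.2
L0.78 [-23.3 -24.4] rz 22.9
L0.68 [-27.5 -31.8] rz 28.6
L0.58 [-3.4 -7.8] rz 5.7
L0.48 [ -6.  -15.9] rz 11.5
L0.38 [ -7.8 -24.2] rz 17.2
L0.28 [ -8.7 -32.6] rz 22.9
L0.18 [ -8.8 -41.1] rz 28.6
L0.08 [ 0.7 -8.5] rz 5.7
L-0.02 [  2.3 -16.8] rz 11.5
L-0.12 [  4.8 -25. ] rz 17.2
L-0.22 [  8.  -32.8] rz 22.9
L-0.32 [ 12.  -40.3] rz 28.6
L-0.42 [ 4.7 -7.1] rz 5.7
L-0.52 [ 10.1 -13.6] rz 11.5
L-0.62 [ 16.1 -19.6] rz 17.2
L-0.72 [ 22.7 -25. ] rz 22.9
L-0.82 [ 29.8 -29.7] rz 28.6
L-0.92 [ 7.5 -3.9] rz 5.7
L-1.02 [15.4 -7.1] rz 11.5
L-1.12 [23.6 -9.5] rz 17.2
L-1.22 [ 31.9 -11. ] rz 22.9
L-1.32 [ 40.4 -11.7] rz 28.6
```

Request:
{"fn": "send_rows", "kwargs": {
  "deltas": [
    {"dx": 5.1,"dy": 4.5,"dz": 0,"rx": 0,"ry": 0,"rz": -4.6},
    {"dx": 10.5,"dy": 8.6,"dz": 0,"rx": 0,"ry": 0,"rz": -9.2},
    {"dx": 10.5,"dy": 8.6,"dz": 0,"rx": 0,"ry": 0,"rz": -9.2},
    {"dx": 8.1,"dy": 6.9,"dz": 0,"rx": 0,"ry": 0,"rz": -7.2},
    {"dx": 8.1,"dy": 6.9,"dz": 0,"rx": 0,"ry": 0,"rz": -7.2}
  ]
}}

```text
clock: 9.93
tcp_pos: [0.6196, 0.0289, 0.2338]
orientation: [-3.08, 0.613, -0.005]
contact_force: [0.9, 0.0, 4.2]
grip_width: 0.0208
gripper_force: 44.2
```

Request:
{"fn": "send_rows", "kwargs": {
  "deltas": [
    {"dx": 0,"dy": 0,"dz": 4,"rx": 0,"ry": 0,"rz": 0},
    {"dx": 0,"dy": 0,"dz": 8,"rx": 0,"ry": 0,"rz": 0},
    {"dx": 0,"dy": 0,"dz": 11,"rx": 0,"ry": 0,"rz": 0},
    {"dx": 0,"dy": 0,"dz": 11,"rx": 0,"ry": 0,"rz": 0},
    {"dx": 0,"dy": 0,"dz": 11,"rx": 0,"ry": 0,"rz": 0}
  ]
}}

```text
clock: 10.35
tcp_pos: [0.619, 0.0285, 0.2424]
orientation: [3.08, -0.615, 0.002]
contact_force: [5.9, -0.9, -7.0]
grip_width: 0.0211
gripper_force: 44.3
```

Run:
```python
from h import *
o=r.get_obs(); print({k:np.round(o[k],4) for k in ['clock','joints','tcp_pos','contact_force','moment']},Lof(o['tcp_pos'][:2]))
print('back');L=1.145
for i in range(5):
  rows(L,[-.1,-.2,-.3,-.4,-.45]); L-=.45
```

```text
{'clock': np.float64(10.35), 'joints': array([ 0.0544,  0.4008, -0.2657,  1.6801,  0.1175,  1.0754, -2.2123]), 'tcp_pos': array([0.619 , 0.0285, 0.2424]), 'contact_force': array([ 5.9128, -0.9015, -6.9972]), 'moment': array([-0.1747, -1.3804,  0.3982])} (np.float64(1.1387752526519972), np.float64(0.08417060497916075))
back
L1.04 [-6.5 -5.4] rz 5.7
L0.95 [-12.5 -11.5] rz 11.5
L0.84 [-17.8 -18.1] rz 17.2
L0.74 [-22.4 -25.2] rz 22.9
L0.70 [-24.5 -29. ] rz 25.8
L0.60 [-3.5 -7.7] rz 5.7
L0.50 [ -6.2 -15.8] rz 11.5
L0.40 [ -8.2 -24.1] rz 17.2
L0.30 [ -9.2 -32.5] rz 22.9
L0.25 [ -9.5 -36.7] rz 25.8
L0.15 [ 0.2 -8.5] rz 5.7
L0.05 [  1.2 -16.9] rz 11.5
L-0.05 [  3.1 -25.2] rz 17.2
L-0.15 [  5.8 -33.3] rz 22.9
L-0.20 [  7.5 -37.2] rz 25.8
L-0.30 [ 3.9 -7.6] rz 5.7
L-0.40 [  8.5 -14.7] rz 11.5
L-0.50 [ 13.8 -21.3] rz 17.2
L-0.60 [ 19.7 -27.4] rz 22.9
L-0.66 [ 22.9 -30.2] rz 25.8
L-0.76 [ 6.8 -5.1] rz 5.7
L-0.85 [14.  -9.5] rz 11.5
L-0.96 [ 21.7 -13.2] rz 17.2
L-1.06 [ 29.7 -16.1] rz 22.9
L-1.10 [ 33.8 -17.3] rz 25.8
```

Lifted 8.6 mm against about 7 N. Swinging back four serrations, to -0.95.

Request:
{"fn": "send_rows", "kwargs": {
  "deltas": [
    {"dx": -6.5,"dy": -5.4,"dz": 0,"rx": 0,"ry": 0,"rz": 5.7},
    {"dx": -12.5,"dy": -11.5,"dz": 0,"rx": 0,"ry": 0,"rz": 11.5},
    {"dx": -17.8,"dy": -18.1,"dz": 0,"rx": 0,"ry": 0,"rz": 17.2},
    {"dx": -22.4,"dy": -25.2,"dz": 0,"rx": 0,"ry": 0,"rz": 22.9},
    {"dx": -24.5,"dy": -29,"dz": 0,"rx": 0,"ry": 0,"rz": 25.8}
  ]
}}

```text
clock: 10.77
tcp_pos: [0.5945, -0.0011, 0.2425]
orientation: [3.14, 0.095, 0.003]
contact_force: [8.3, 0.1, -8.1]
grip_width: 0.0211
gripper_force: 44.5
```

Request:
{"fn": "send_rows", "kwargs": {
  "deltas": [
    {"dx": -3.5,"dy": -7.7,"dz": 0,"rx": 0,"ry": 0,"rz": 5.7},
    {"dx": -6.2,"dy": -15.8,"dz": 0,"rx": 0,"ry": 0,"rz": 11.5},
    {"dx": -8.2,"dy": -24.1,"dz": 0,"rx": 0,"ry": 0,"rz": 17.2},
    {"dx": -9.2,"dy": -32.5,"dz": 0,"rx": 0,"ry": 0,"rz": 22.9},
    {"dx": -9.5,"dy": -36.7,"dz": 0,"rx": 0,"ry": 0,"rz": 25.8}
  ]
}}

```text
clock: 11.18
tcp_pos: [0.5854, -0.0374, 0.2426]
orientation: [-3.04, -0.793, -0.004]
contact_force: [8.5, 2.3, -8.1]
grip_width: 0.0209
gripper_force: 44.5
```

Request:
{"fn": "send_rows", "kwargs": {
  "deltas": [
    {"dx": 0.2,"dy": -8.5,"dz": 0,"rx": 0,"ry": 0,"rz": 5.7},
    {"dx": 1.2,"dy": -16.9,"dz": 0,"rx": 0,"ry": 0,"rz": 11.5},
    {"dx": 3.1,"dy": -25.2,"dz": 0,"rx": 0,"ry": 0,"rz": 17.2},
    {"dx": 5.8,"dy": -33.3,"dz": 0,"rx": 0,"ry": 0,"rz": 22.9},
    {"dx": 7.5,"dy": -37.2,"dz": 0,"rx": 0,"ry": 0,"rz": 25.8}
  ]
}}

```text
clock: 11.6
tcp_pos: [0.5928, -0.0742, 0.2424]
orientation: [-2.785, -1.451, -0.003]
contact_force: [5.9, 3.3, -7.8]
grip_width: 0.0209
gripper_force: 44.6
```

Request:
{"fn": "send_rows", "kwargs": {
  "deltas": [
    {"dx": 3.9,"dy": -7.6,"dz": 0,"rx": 0,"ry": 0,"rz": 5.7},
    {"dx": 8.5,"dy": -14.7,"dz": 0,"rx": 0,"ry": 0,"rz": 11.5},
    {"dx": 13.8,"dy": -21.3,"dz": 0,"rx": 0,"ry": 0,"rz": 17.2},
    {"dx": 19.7,"dy": -27.4,"dz": 0,"rx": 0,"ry": 0,"rz": 22.9},
    {"dx": 22.9,"dy": -30.2,"dz": 0,"rx": 0,"ry": 0,"rz": 25.8}
  ]
}}

```text
clock: 12.02
tcp_pos: [0.6153, -0.1043, 0.242]
orientation: [-2.391, -2.035, -0.001]
contact_force: [3.7, 1.7, -8.9]
grip_width: 0.0211
gripper_force: 44.6
```

Request:
{"fn": "send_rows", "kwargs": {
  "deltas": [
    {"dx": 6.8,"dy": -5.1,"dz": 0,"rx": 0,"ry": 0,"rz": 5.7},
    {"dx": 14,"dy": -9.5,"dz": 0,"rx": 0,"ry": 0,"rz": 11.5},
    {"dx": 21.2,"dy": -13,"dz": 0,"rx": 0,"ry": 0,"rz": 16.9},
    {"dx": 21.2,"dy": -13,"dz": 0,"rx": 0,"ry": 0,"rz": 16.9},
    {"dx": 21.2,"dy": -13,"dz": 0,"rx": 0,"ry": 0,"rz": 16.9}
  ]
}}

```text
clock: 12.43
tcp_pos: [0.6358, -0.1172, 0.2417]
orientation: [-2.072, -2.358, 0.0]
contact_force: [4.3, -0.1, -7.3]
grip_width: 0.0209
gripper_force: 44.7
```

Run:
```python
from h import *
o=r.get_obs(); print({k:np.round(o[k],4) for k in ['clock','joints','tcp_pos','orientation','contact_force','moment','grip_width']},Lof(o['tcp_pos'][:2]))
```

```text
{'clock': np.float64(12.4333), 'joints': array([ 0.5251,  0.5032, -0.6175,  1.5938,  0.3099,  1.1462, -0.0342]), 'tcp_pos': array([ 0.6358, -0.1172,  0.2417]), 'orientation': array([-2.0724e+00, -2.3584e+00,  1.0000e-04]), 'contact_force': array([ 4.2795, -0.0955, -7.3059]), 'moment': array([-0.0157, -1.0215, -0.2979]), 'grip_width': np.float64(0.0209)} (np.float64(-0.9428458403461927), np.float64(0.08582991695695974))
```

Request:
{"fn": "send_rows", "kwargs": {
  "deltas": [
    {"dx": 0,"dy": 0,"dz": -4,"rx": 0,"ry": 0,"rz": 0},
    {"dx": 0,"dy": 0,"dz": -8,"rx": 0,"ry": 0,"rz": 0},
    {"dx": 0,"dy": 0,"dz": -11,"rx": 0,"ry": 0,"rz": 0},
    {"dx": 0,"dy": 0,"dz": -11,"rx": 0,"ry": 0,"rz": 0},
    {"dx": 0,"dy": 0,"dz": -11,"rx": 0,"ry": 0,"rz": 0}
  ]
}}

```text
clock: 12.85
tcp_pos: [0.6366, -0.1177, 0.2338]
orientation: [2.071, 2.359, 0.001]
contact_force: [1.8, -2.4, 4.4]
grip_width: 0.0206
gripper_force: 45.9
```

Run:
```python
from h import *
L=-.949
for i in range(4):
  rows(L,[.1,.2,.3,.4,.45]); L+=.45
```

```text
L-0.85 [-7.6  3.7] rz -5.7
L-0.75 [-14.9   8.2] rz -11.5
L-0.65 [-21.6  13.4] rz -17.2
L-0.55 [-27.8  19.2] rz -22.9
L-0.50 [-30.7  22.3] rz -25.8
L-0.40 [-5.3  6.7] rz -5.7
L-0.30 [-9.8 13.8] rz -11.5
L-0.20 [-13.6  21.4] rz -17.2
L-0.10 [-16.7  29.4] rz -22.9
L-0.05 [-17.9  33.4] rz -25.8
L0.05 [-1.8  8.3] rz -5.7
L0.15 [-2.8 16.7] rz -11.5
L0.25 [-3.  25.2] rz -17.2
L0.35 [-2.3 33.7] rz -22.9
L0.40 [-1.6 37.9] rz -25.8
L0.50 [2.  8.3] rz -5.7
L0.60 [ 4.7 16.3] rz -11.5
L0.70 [ 8.3 24. ] rz -17.2
L0.80 [12.6 31.3] rz -22.9
L0.85 [15.  34.8] rz -25.8
```

It dropped in fully (z 0.2338). Winding the second stroke.

Request:
{"fn": "send_rows", "kwargs": {
  "deltas": [
    {"dx": -7.6,"dy": 3.7,"dz": 0,"rx": 0,"ry": 0,"rz": -5.7},
    {"dx": -14.9,"dy": 8.2,"dz": 0,"rx": 0,"ry": 0,"rz": -11.5},
    {"dx": -21.6,"dy": 13.4,"dz": 0,"rx": 0,"ry": 0,"rz": -17.2},
    {"dx": -27.8,"dy": 19.2,"dz": 0,"rx": 0,"ry": 0,"rz": -22.9},
    {"dx": -30.7,"dy": 22.3,"dz": 0,"rx": 0,"ry": 0,"rz": -25.8}
  ]
}}

```text
clock: 13.27
tcp_pos: [0.606, -0.0951, 0.2339]
orientation: [2.548, 1.831, 0.003]
contact_force: [4.7, -3.1, 2.6]
grip_width: 0.0211
gripper_force: 45.7
```

Request:
{"fn": "send_rows", "kwargs": {
  "deltas": [
    {"dx": -5.3,"dy": 6.7,"dz": 0,"rx": 0,"ry": 0,"rz": -5.7},
    {"dx": -9.8,"dy": 13.8,"dz": 0,"rx": 0,"ry": 0,"rz": -11.5},
    {"dx": -13.6,"dy": 21.4,"dz": 0,"rx": 0,"ry": 0,"rz": -17.2},
    {"dx": -16.7,"dy": 29.4,"dz": 0,"rx": 0,"ry": 0,"rz": -22.9},
    {"dx": -17.9,"dy": 33.4,"dz": 0,"rx": 0,"ry": 0,"rz": -25.8}
  ]
}}

```text
clock: 13.68
tcp_pos: [0.5883, -0.0616, 0.2338]
orientation: [2.893, 1.217, 0.004]
contact_force: [4.3, -4.8, 2.5]
grip_width: 0.0207
gripper_force: 45.8
```

```bash
cat > st.py <<'E'
from h import *
o=r.get_obs(); L,rad=Lof(o['tcp_pos'][:2]); t=M@np.array([np.sin(L),np.cos(L)])
print(np.round(o['clock'],2),o['tcp_pos'].round(4),'L %.3f r %.4f'%(L,rad),'Ft %.1f'%(-o['contact_force'][:2]@t),'F',o['contact_force'].round(1),'mom',o['moment'].round(2),'w',round(float(o['grip_width']),4))
E
python3 - <<'E'
import st
from h import *
L=-.049
rows(L,[.05,.1,.15,.2,.25]);rows(L+.25,[.04,.08,.12,.16,.2])
E
```

```text
13.68 [ 0.5883 -0.0616  0.2338] L -0.057 r 0.0849 Ft 5.8 F [ 4.3 -4.8  2.5] mom [-0.85 -0.77  0.18] w 0.0207
L0.00 [-1.   4.1] rz -2.9
L0.05 [-1.8  8.3] rz -5.7
L0.10 [-2.4 12.5] rz -8.6
L0.15 [-2.8 16.7] rz -11.5
L0.20 [-3. 21.] rz -14.3
L0.24 [0.  3.4] rz -2.3
L0.28 [0.2 6.8] rz -4.6
L0.32 [ 0.4 10.2] rz -6.9
L0.36 [ 0.9 13.6] rz -9.2
L0.40 [ 1.4 16.9] rz -11.5
```

Request:
{"fn": "send_rows", "kwargs": {
  "deltas": [
    {"dx": -1,"dy": 4.1,"dz": 0,"rx": 0,"ry": 0,"rz": -2.9},
    {"dx": -1.8,"dy": 8.3,"dz": 0,"rx": 0,"ry": 0,"rz": -5.7},
    {"dx": -2.4,"dy": 12.5,"dz": 0,"rx": 0,"ry": 0,"rz": -8.6},
    {"dx": -2.8,"dy": 16.7,"dz": 0,"rx": 0,"ry": 0,"rz": -11.5},
    {"dx": -3,"dy": 21,"dz": 0,"rx": 0,"ry": 0,"rz": -14.3}
  ]
}}

```text
clock: 14.1
tcp_pos: [0.5854, -0.0413, 0.2338]
orientation: [3.021, 0.851, 0.004]
contact_force: [3.3, -4.6, 3.2]
grip_width: 0.0212
gripper_force: 45.9
```

```bash
python3 st.py
python3 - <<'E'
from h import *
rows(.401,[.04,.08,.12,.16,.2]);rows(.601,[.03,.06,.09,.12,.15]);rows(.751,[.03,.06,.09,.12,.15]);rows(.901,[.03,.06,.09,.12,.15])
E
```

```text
14.1 [ 0.5854 -0.0413  0.2338] L 0.185 r 0.0847 Ft 4.7 F [ 3.3 -4.6  3.2] mom [-0.79 -0.59  0.33] w 0.0212
L0.44 [0.7 3.3] rz -2.3
L0.48 [1.5 6.6] rz -4.6
L0.52 [2.5 9.9] rz -6.9
L0.56 [ 3.5 13.1] rz -9.2
L0.60 [ 4.7 16.3] rz -11.5
L0.63 [1.  2.4] rz -1.7
L0.66 [2.  4.7] rz -3.4
L0.69 [3.2 7. ] rz -5.2
L0.72 [4.4 9.2] rz -6.9
L0.75 [ 5.6 11.4] rz -8.6
L0.78 [1.3 2.2] rz -1.7
L0.81 [2.7 4.3] rz -3.4
L0.84 [4.2 6.4] rz -5.2
L0.87 [5.7 8.5] rz -6.9
L0.90 [ 7.3 10.5] rz -8.6
L0.93 [1.6 2. ] rz -1.7
L0.96 [3.3 3.9] rz -3.4
L0.99 [5.1 5.7] rz -5.2
L1.02 [6.9 7.5] rz -6.9
L1.05 [8.8 9.3] rz -8.6
```

Request:
{"fn": "send_rows", "kwargs": {
  "deltas": [
    {"dx": 0,"dy": 3.4,"dz": 0,"rx": 0,"ry": 0,"rz": -2.3},
    {"dx": 0.2,"dy": 6.8,"dz": 0,"rx": 0,"ry": 0,"rz": -4.6},
    {"dx": 0.4,"dy": 10.2,"dz": 0,"rx": 0,"ry": 0,"rz": -6.9},
    {"dx": 0.9,"dy": 13.6,"dz": 0,"rx": 0,"ry": 0,"rz": -9.2},
    {"dx": 1.4,"dy": 16.9,"dz": 0,"rx": 0,"ry": 0,"rz": -11.5}
  ]
}}

```text
clock: 14.52
tcp_pos: [0.5867, -0.0244, 0.2338]
orientation: [3.092, 0.545, 0.004]
contact_force: [2.1, -3.1, 3.7]
grip_width: 0.0209
gripper_force: 46.0
```

```bash
python3 st.py
```

```text
14.52 [ 0.5867 -0.0244  0.2338] L 0.386 r 0.0845 Ft 2.7 F [ 2.1 -3.1  3.7] mom [-0.76 -0.48  0.43] w 0.0209
```

Request:
{"fn": "send_rows", "kwargs": {
  "deltas": [
    {"dx": 0.7,"dy": 3.3,"dz": 0,"rx": 0,"ry": 0,"rz": -2.3},
    {"dx": 1.5,"dy": 6.6,"dz": 0,"rx": 0,"ry": 0,"rz": -4.6},
    {"dx": 2.5,"dy": 9.9,"dz": 0,"rx": 0,"ry": 0,"rz": -6.9},
    {"dx": 3,"dy": 11.5,"dz": 0,"rx": 0,"ry": 0,"rz": -8},
    {"dx": 3.5,"dy": 13.1,"dz": 0,"rx": 0,"ry": 0,"rz": -9.2}
  ]
}}

```text
clock: 14.93
tcp_pos: [0.5901, -0.0113, 0.2337]
orientation: [3.126, 0.297, 0.004]
contact_force: [1.5, -4.9, 6.3]
grip_width: 0.021
gripper_force: 46.2
```

```bash
echo "print('Feq %.1f'%(-o['contact_force'][:2]@t+o['moment'][2]/.085))" >> st.py; python3 st.py; python3 -c "
from h import *
for L in (.561,.661,.761,.861,.961): rows(L,[.02,.04,.06,.08,.1])"
```

```text
14.93 [ 0.5901 -0.0113  0.2337] L 0.547 r 0.0844 Ft 4.2 F [ 1.5 -4.9  6.3] mom [-0.83 -0.38  0.38] w 0.021
Feq 8.6
L0.58 [0.6 1.6] rz -1.1
L0.60 [1.2 3.2] rz -2.3
L0.62 [1.9 4.7] rz -3.4
L0.64 [2.5 6.3] rz -4.6
L0.66 [3.3 7.8] rz -5.7
L0.68 [0.7 1.5] rz -1.1
L0.70 [1.5 3. ] rz -2.3
L0.72 [2.3 4.5] rz -3.4
L0.74 [3.2 6. ] rz -4.6
L0.76 [4.  7.5] rz -5.7
L0.78 [0.9 1.4] rz -1.1
L0.80 [1.8 2.9] rz -2.3
L0.82 [2.8 4.3] rz -3.4
L0.84 [3.7 5.7] rz -4.6
L0.86 [4.7 7. ] rz -5.7
L0.88 [1.  1.4] rz -1.1
L0.90 [2.1 2.7] rz -2.3
L0.92 [3.2 4. ] rz -3.4
L0.94 [4.3 5.3] rz -4.6
L0.96 [5.4 6.5] rz -5.7
L0.98 [1.2 1.2] rz -1.1
L1.00 [2.3 2.5] rz -2.3
L1.02 [3.6 3.7] rz -3.4
L1.04 [4.8 4.8] rz -4.6
L1.06 [6.1 6. ] rz -5.7
```

Request:
{"fn": "send_rows", "kwargs": {
  "deltas": [
    {"dx": 0.6,"dy": 1.6,"dz": 0,"rx": 0,"ry": 0,"rz": -1.1},
    {"dx": 1.2,"dy": 3.2,"dz": 0,"rx": 0,"ry": 0,"rz": -2.3},
    {"dx": 1.9,"dy": 4.7,"dz": 0,"rx": 0,"ry": 0,"rz": -3.4}
  ]
}}

```text
clock: 15.18
tcp_pos: [0.5919, -0.0066, 0.2337]
orientation: [3.133, 0.204, 0.004]
contact_force: [0.4, -4.2, 6.8]
grip_width: 0.0208
gripper_force: 46.2
```

```bash
python3 st.py; python3 -c "
from h import *
for i in range(10): print(i); rows(.621+.06*i,[.02,.04,.06])"
```

```text
15.18 [ 0.5919 -0.0066  0.2337] L 0.606 r 0.0843 Ft 3.7 F [ 0.4 -4.2  6.8] mom [-0.88 -0.22  0.37] w 0.0208
Feq 8.1
0
L0.64 [0.7 1.6] rz -1.1
L0.66 [1.4 3.1] rz -2.3
L0.68 [2.1 4.6] rz -3.4
1
L0.70 [0.8 1.5] rz -1.1
L0.72 [1.6 3. ] rz -2.3
L0.74 [2.4 4.5] rz -3.4
2
L0.76 [0.9 1.5] rz -1.1
L0.78 [1.8 2.9] rz -2.3
L0.80 [2.7 4.3] rz -3.4
3
L0.82 [0.9 1.4] rz -1.1
L0.84 [1.9 2.8] rz -2.3
L0.86 [2.9 4.2] rz -3.4
4
L0.88 [1.  1.4] rz -1.1
L0.90 [2.1 2.7] rz -2.3
L0.92 [3.2 4. ] rz -3.4
5
L0.94 [1.1 1.3] rz -1.1
L0.96 [2.2 2.5] rz -2.3
L0.98 [3.4 3.8] rz -3.4
6
L1.00 [1.2 1.2] rz -1.1
L1.02 [2.4 2.4] rz -2.3
L1.04 [3.6 3.6] rz -3.4
7
L1.06 [1.3 1.1] rz -1.1
L1.08 [2.5 2.3] rz -2.3
L1.10 [3.8 3.4] rz -3.4
8
L1.12 [1.3 1.1] rz -1.1
L1.14 [2.7 2.1] rz -2.3
L1.16 [4.  3.1] rz -3.4
9
L1.18 [1.4 1. ] rz -1.1
L1.20 [2.8 1.9] rz -2.3
L1.22 [4.2 2.9] rz -3.4
```

Request:
{"fn": "send_rows", "kwargs": {
  "deltas": [
    {"dx": 0.7,"dy": 1.6,"dz": 0,"rx": 0,"ry": 0,"rz": -1.1},
    {"dx": 1.4,"dy": 3.1,"dz": 0,"rx": 0,"ry": 0,"rz": -2.3},
    {"dx": 2.1,"dy": 4.6,"dz": 0,"rx": 0,"ry": 0,"rz": -3.4}
  ]
}}

```text
clock: 15.43
tcp_pos: [0.594, -0.002, 0.2337]
orientation: [3.138, 0.111, 0.003]
contact_force: [0.7, -3.9, 7.1]
grip_width: 0.021
gripper_force: 46.2
```

```bash
python3 st.py
```

```text
15.43 [ 0.594  -0.002   0.2337] L 0.666 r 0.0843 Ft 3.2 F [ 0.7 -3.9  7.1] mom [-0.93 -0.22  0.42] w 0.021
Feq 8.1
```

Request:
{"fn": "send_rows", "kwargs": {
  "deltas": [
    {"dx": 0.8,"dy": 1.5,"dz": 0,"rx": 0,"ry": 0,"rz": -1.1},
    {"dx": 1.6,"dy": 3,"dz": 0,"rx": 0,"ry": 0,"rz": -2.3},
    {"dx": 2.4,"dy": 4.5,"dz": 0,"rx": 0,"ry": 0,"rz": -3.4}
  ]
}}

```text
clock: 15.68
tcp_pos: [0.5963, 0.0025, 0.2337]
orientation: [3.14, 0.018, 0.003]
contact_force: [0.2, -4.9, 7.5]
grip_width: 0.0212
gripper_force: 46.2
```

```bash
python3 st.py
```

```text
15.68 [0.5963 0.0025 0.2337] L 0.726 r 0.0843 Ft 4.2 F [ 0.2 -4.9  7.5] mom [-0.9  -0.14  0.45] w 0.0212
Feq 9.5
```

Request:
{"fn": "send_rows", "kwargs": {
  "deltas": [
    {"dx": 0.9,"dy": 1.5,"dz": 0,"rx": 0,"ry": 0,"rz": -1.1},
    {"dx": 1.8,"dy": 2.9,"dz": 0,"rx": 0,"ry": 0,"rz": -2.3},
    {"dx": 2.7,"dy": 4.3,"dz": 0,"rx": 0,"ry": 0,"rz": -3.4}
  ]
}}

```text
clock: 15.93
tcp_pos: [0.5989, 0.0068, 0.2337]
orientation: [3.139, -0.075, 0.003]
contact_force: [1.0, -3.6, 7.5]
grip_width: 0.0209
gripper_force: 46.2
```

```bash
python3 st.py
```

```text
15.93 [0.5989 0.0068 0.2337] L 0.785 r 0.0843 Ft 2.5 F [ 1.  -3.6  7.5] mom [-0.94 -0.1   0.41] w 0.0209
Feq 7.4
```

Request:
{"fn": "send_rows", "kwargs": {
  "deltas": [
    {"dx": 0.9,"dy": 1.4,"dz": 0,"rx": 0,"ry": 0,"rz": -1.1},
    {"dx": 1.9,"dy": 2.8,"dz": 0,"rx": 0,"ry": 0,"rz": -2.3},
    {"dx": 2.9,"dy": 4.2,"dz": 0,"rx": 0,"ry": 0,"rz": -3.4}
  ]
}}

```text
clock: 16.18
tcp_pos: [0.6018, 0.0109, 0.2337]
orientation: [3.135, -0.168, 0.003]
contact_force: [0.1, -4.0, 7.7]
grip_width: 0.021
gripper_force: 46.2
```

```bash
python3 st.py
```

```text
16.18 [0.6018 0.0109 0.2337] L 0.845 r 0.0843 Ft 3.2 F [ 0.1 -4.   7.7] mom [-0.92 -0.05  0.37] w 0.021
Feq 7.6
```

Request:
{"fn": "send_rows", "kwargs": {
  "deltas": [
    {"dx": 1,"dy": 1.4,"dz": 0,"rx": 0,"ry": 0,"rz": -1.1},
    {"dx": 2.1,"dy": 2.7,"dz": 0,"rx": 0,"ry": 0,"rz": -2.3},
    {"dx": 3.2,"dy": 4,"dz": 0,"rx": 0,"ry": 0,"rz": -3.4}
  ]
}}

```text
clock: 16.43
tcp_pos: [0.6049, 0.0149, 0.2337]
orientation: [3.129, -0.261, 0.003]
contact_force: [-1.7, -4.3, 7.4]
grip_width: 0.0212
gripper_force: 46.3
```

```bash
python3 st.py
python3 - <<'E'
from h import *
f=grab('scene'); 
s0=dict(np.load('scene0.npz')); s3=dict(np.load('scene3.npz'))
c=lambda F: cv2.resize(F['frame'][145:225,215:290],(266,284),interpolation=cv2.INTER_CUBIC)
cv2.imwrite('pics/c4.png',np.hstack([c(s0),c(s3),c(f)]))
E
```

```text
16.43 [0.6049 0.0149 0.2337] L 0.905 r 0.0842 Ft 4.4 F [-1.7 -4.3  7.4] mom [-0.93  0.14  0.48] w 0.0212
Feq 10.1
```

View pics/c4.png

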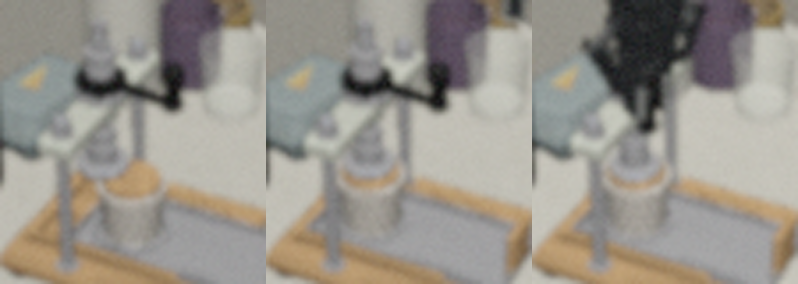

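The three panels show the foot clear of the follower, then above it with the tray home, and now seated on it (about (637,168)). Continuing in small steps until it is firm.

Request:
{"fn": "send_rows", "kwargs": {
  "deltas": [
    {"dx": 1.1,"dy": 1.3,"dz": 0,"rx": 0,"ry": 0,"rz": -1.1},
    {"dx": 2.2,"dy": 2.5,"dz": 0,"rx": 0,"ry": 0,"rz": -2.3}
  ]
}}

```text
clock: 16.65
tcp_pos: [0.6069, 0.0173, 0.2337]
orientation: [3.123, -0.324, 0.002]
contact_force: [-0.8, -3.6, 7.0]
grip_width: 0.0213
gripper_force: 46.3
```

```bash
python3 st.py
```

```text
16.65 [0.6069 0.0173 0.2337] L 0.943 r 0.0842 Ft 3.2 F [-0.8 -3.6  7. ] mom [-0.83  0.13  0.61] w 0.0213
Feq 10.4
```

Request:
{"fn": "send_rows", "kwargs": {
  "deltas": [
    {"dx": 1.2,"dy": 1.3,"dz": 0,"rx": 0,"ry": 0,"rz": -1.1},
    {"dx": 1.2,"dy": 1.3,"dz": 0,"rx": 0,"ry": 0,"rz": -1.1}
  ]
}}

```text
clock: 16.82
tcp_pos: [0.6082, 0.0187, 0.2337]
orientation: [3.12, -0.354, 0.002]
contact_force: [-1.3, -4.8, 7.7]
grip_width: 0.021
gripper_force: 46.4
```

```bash
python3 st.py
```

```text
16.82 [0.6082 0.0187 0.2337] L 0.965 r 0.0842 Ft 4.4 F [-1.3 -4.8  7.7] mom [-0.98  0.17  0.44] w 0.021
Feq 9.6
```

Request:
{"fn": "send_rows", "kwargs": {
  "deltas": [
    {"dx": 1.2,"dy": 1.2,"dz": 0,"rx": 0,"ry": 0,"rz": -1.1},
    {"dx": 2.4,"dy": 2.4,"dz": 0,"rx": 0,"ry": 0,"rz": -2.3},
    {"dx": 2.4,"dy": 2.4,"dz": 0,"rx": 0,"ry": 0,"rz": -2.3}
  ]
}}

```text
clock: 17.07
tcp_pos: [0.6104, 0.0211, 0.2337]
orientation: [3.112, -0.416, 0.002]
contact_force: [-0.9, -5.9, 8.3]
grip_width: 0.0209
gripper_force: 46.4
```

```bash
python3 st.py
```

```text
17.07 [0.6104 0.0211 0.2337] L 1.003 r 0.0842 Ft 4.8 F [-0.9 -5.9  8.3] mom [-0.96  0.3   0.5 ] w 0.0209
Feq 10.7
```

Request:
{"fn": "send_rows", "kwargs": {
  "deltas": [
    {"dx": 1.2,"dy": 1.2,"dz": 0,"rx": 0,"ry": 0,"rz": -1.1},
    {"dx": 2.4,"dy": 2.3,"dz": 0,"rx": 0,"ry": 0,"rz": -2.3},
    {"dx": 2.4,"dy": 2.3,"dz": 0,"rx": 0,"ry": 0,"rz": -2.3}
  ]
}}

```text
clock: 17.32
tcp_pos: [0.6127, 0.0233, 0.2337]
orientation: [3.103, -0.478, 0.002]
contact_force: [-1.9, -4.3, 8.5]
grip_width: 0.0214
gripper_force: 46.4
```

```bash
python3 st.py
```

```text
17.32 [0.6127 0.0233 0.2337] L 1.041 r 0.0842 Ft 4.3 F [-1.9 -4.3  8.5] mom [-0.99  0.37  0.49] w 0.0214
Feq 10.1
```

Request:
{"fn": "send_rows", "kwargs": {
  "deltas": [
    {"dx": 1.3,"dy": 1.1,"dz": 0,"rx": 0,"ry": 0,"rz": -1.1},
    {"dx": 2.5,"dy": 2.3,"dz": 0,"rx": 0,"ry": 0,"rz": -2.3},
    {"dx": 2.5,"dy": 2.3,"dz": 0,"rx": 0,"ry": 0,"rz": -2.3}
  ]
}}

```text
clock: 17.57
tcp_pos: [0.6151, 0.0254, 0.2337]
orientation: [3.092, -0.541, 0.001]
contact_force: [-2.5, -5.1, 7.9]
grip_width: 0.0207
gripper_force: 46.4
```

```bash
python3 st.py
```

```text
17.57 [0.6151 0.0254 0.2337] L 1.079 r 0.0842 Ft 5.2 F [-2.5 -5.1  7.9] mom [-1.01  0.4   0.62] w 0.0207
Feq 12.5
```

Request:
{"fn": "send_rows", "kwargs": {
  "deltas": [
    {"dx": 1.3,"dy": 1.1,"dz": 0,"rx": 0,"ry": 0,"rz": -1.1},
    {"dx": 2.6,"dy": 2.1,"dz": 0,"rx": 0,"ry": 0,"rz": -2.3},
    {"dx": 2.6,"dy": 2.1,"dz": 0,"rx": 0,"ry": 0,"rz": -2.3}
  ]
}}

```text
clock: 17.82
tcp_pos: [0.6171, 0.0266, 0.2336]
orientation: [3.079, -0.605, -0.001]
contact_force: [-5.1, -6.6, 11.0]
grip_width: 0.0212
gripper_force: 46.7
```

```bash
python3 st.py
```

```text
17.82 [0.6171 0.0266 0.2336] L 1.107 r 0.0839 Ft 8.2 F [-5.1 -6.6 11. ] mom [-1.35  0.94  0.08] w 0.0212
Feq 9.1
```

Request:
{"fn": "send_rows", "kwargs": {
  "deltas": [
    {"dx": 0.7,"dy": 0.5,"dz": 0,"rx": 0,"ry": 0,"rz": 0},
    {"dx": 1.4,"dy": 1,"dz": 0,"rx": 0,"ry": 0,"rz": 0},
    {"dx": 1.4,"dy": 1,"dz": 0,"rx": 0,"ry": 0,"rz": 0}
  ]
}}

```text
clock: 18.07
tcp_pos: [0.6174, 0.0268, 0.2336]
orientation: [3.078, -0.605, -0.004]
contact_force: [-8.8, -7.7, 12.3]
grip_width: 0.021
gripper_force: 47.1
```

```bash
python3 st.py
```

```text
18.07 [0.6174 0.0268 0.2336] L 1.111 r 0.0839 Ft 11.7 F [-8.8 -7.7 12.3] mom [-1.65  1.6  -0.  ] w 0.021
Feq 11.6
```

The lever came up firm: 1.7 mm commanded gave 0.4 mm of motion and +3.5 N. One small final nudge will confirm.

Request:
{"fn": "send_rows", "kwargs": {
  "deltas": [
    {"dx": 0.6,"dy": 0.4,"dz": 0,"rx": 0,"ry": 0,"rz": 0},
    {"dx": 1.1,"dy": 0.8,"dz": 0,"rx": 0,"ry": 0,"rz": 0},
    {"dx": 1.1,"dy": 0.8,"dz": 0,"rx": 0,"ry": 0,"rz": 0}
  ]
}}

```text
clock: 18.32
tcp_pos: [0.6177, 0.0271, 0.2336]
orientation: [3.077, -0.606, -0.007]
contact_force: [-10.9, -9.9, 16.3]
grip_width: 0.0212
gripper_force: 47.3
```

```bash
python3 st.py
```

```text
18.32 [0.6177 0.0271 0.2336] L 1.116 r 0.0839 Ft 14.7 F [-10.9  -9.9  16.3] mom [-1.79  2.21 -0.09] w 0.0212
Feq 13.6
```

Firm at about 14 N. Relaxing, letting go and retreating upward.

Request:
{"fn": "send_rows", "kwargs": {
  "deltas": [
    {"dx": -1.2,"dy": -0.9,"dz": 0,"rx": 0,"ry": 0,"rz": 0},
    {"dx": -2.4,"dy": -1.8,"dz": 0,"rx": 0,"ry": 0,"rz": 0},
    {"dx": -3.4,"dy": -2.5,"dz": 0.5,"rx": 0,"ry": 0,"rz": 0},
    {"dx": -3.4,"dy": -2.5,"dz": 0.5,"rx": 0,"ry": 0,"rz": 0}
  ]
}}

```text
clock: 18.65
tcp_pos: [0.6165, 0.0261, 0.2337]
orientation: [3.081, -0.603, 0.001]
contact_force: [-1.4, -5.3, 7.1]
grip_width: 0.0212
gripper_force: 46.2
```

Request:
{"fn": "send_rows", "kwargs": {
  "deltas": [
    {"dx": 0,"dy": 0,"dz": 0,"rx": 0,"ry": 0,"rz": 0},
    {"dx": 0,"dy": 0,"dz": 0,"rx": 0,"ry": 0,"rz": 0},
    {"dx": 0,"dy": 0,"dz": 0,"rx": 0,"ry": 0,"rz": 0},
    {"dx": 0,"dy": 0,"dz": 0,"rx": 0,"ry": 0,"rz": 0},
    {"dx": 0,"dy": 0,"dz": 0,"rx": 0,"ry": 0,"rz": 0}
  ],
  "jaw": 55
}}

```text
clock: 19.07
tcp_pos: [0.6168, 0.0288, 0.2326]
orientation: [-3.083, 0.601, 0.001]
contact_force: [0.4, 0.5, 0.4]
grip_width: 0.0551
gripper_force: 0.0
```

Request:
{"fn": "send_rows", "kwargs": {
  "deltas": [
    {"dx": 0,"dy": 0,"dz": 10,"rx": 0,"ry": 0,"rz": 0},
    {"dx": 0,"dy": 0,"dz": 30,"rx": 0,"ry": 0,"rz": 0},
    {"dx": 0,"dy": 0,"dz": 60,"rx": 0,"ry": 0,"rz": 0},
    {"dx": 0,"dy": 0,"dz": 90,"rx": 0,"ry": 0,"rz": 0},
    {"dx": 0,"dy": 0,"dz": 110,"rx": 0,"ry": 0,"rz": 0}
  ]
}}

```text
clock: 19.48
tcp_pos: [0.6177, 0.0285, 0.3468]
orientation: [-3.082, 0.602, -0.005]
contact_force: [1.0, 0.2, 0.2]
grip_width: 0.055
gripper_force: 0.0
```

Request:
{"fn": "send_rows", "kwargs": {
  "deltas": [
    {"dx": -25,"dy": -10,"dz": 0,"rx": 0,"ry": 0,"rz": 5},
    {"dx": -55,"dy": -20,"dz": 0,"rx": 0,"ry": 0,"rz": 12},
    {"dx": -85,"dy": -30,"dz": 0,"rx": 0,"ry": 0,"rz": 19},
    {"dx": -110,"dy": -40,"dz": 0,"rx": 0,"ry": 0,"rz": 26},
    {"dx": -120,"dy": -45,"dz": 0,"rx": 0,"ry": 0,"rz": 30}
  ]
}}

```text
clock: 19.9
tcp_pos: [0.4941, -0.018, 0.3437]
orientation: [3.133, 0.224, -0.0]
contact_force: [0.2, 1.1, -0.1]
grip_width: 0.0553
gripper_force: 0.0
```

```bash
python3 st.py
python3 - <<'E'
from h import *
f=grab('wrist'); np.savez('w5.npz',**f); s=grab('scene')
W=np.zeros((600,800,3),np.uint8); W[:300,:400]=cv2.resize(f['frame'],(400,300)); W[:300,400:]=cv2.resize(s['frame'][130:250,190:350],(400,300),interpolation=cv2.INTER_CUBIC)
W[300:,:400]=cv2.resize(s['frame'][145:205,215:295],(400,300),interpolation=cv2.INTER_CUBIC)
W[300:,400:]=cv2.resize(f['frame'][0:192,128:384],(400,300))
cv2.imwrite('pics/c5.png',W)
for n,F in (('wrist',f),('scene',s)):
    p=cloud(F); roi=(p[...,0]>.5)&(p[...,0]<.75)&(abs(p[...,1]+.04)<.13)
    for lo,hi in [(.204,.222),(.224,.262)]:
        m=roi&(p[...,2]>lo)&(p[...,2]<hi); k,l,st,ce=cv2.connectedComponentsWithStats(m.astype(np.uint8))
        for i in range(1,k):
            if st[i,4]>12: q=p[l==i]; print(n,lo,st[i].tolist(),q.mean(0).round(4),np.median(q[:,2]).round(4),q.min(0).round(3),q.max(0).round(3),'L',np.round(Lof(q.mean(0)[:2]),3))
E
```

```text
19.9 [ 0.4941 -0.018   0.3437] L 0.334 r 0.1771 Ft -1.1 F [ 0.2  1.1 -0.1] mom [ 0.01 -0.02  0.03] w 0.0553
Feq -0.7
wrist 0.204 [207, 0, 21, 11, 155] [0.6471 0.0385 0.2069] 0.2068 [0.643 0.031 0.204] [0.652 0.048 0.211] L [1.5  0.08]
wrist 0.204 [225, 0, 118, 72, 2168] [ 0.6413 -0.0219  0.2115] 0.2114 [ 0.597 -0.065  0.204] [0.664 0.026 0.222] L [0.743 0.033]
wrist 0.224 [216, 32, 31, 35, 835] [0.6065 0.0182 0.2482] 0.2488 [0.596 0.007 0.224] [0.618 0.03  0.252] L [0.947 0.085]
scene 0.204 [251, 155, 5, 4, 15] [ 0.6869 -0.1138  0.2083] 0.2084 [ 0.68  -0.122  0.204] [ 0.694 -0.106  0.211] L [-1.574  0.077]
scene 0.204 [235, 163, 16, 9, 79] [ 0.6649 -0.0295  0.2137] 0.2143 [ 0.643 -0.062  0.204] [ 0.697 -0.011  0.222] L [1.269 0.01 ]
scene 0.204 [229, 176, 6, 5, 18] [0.6511 0.0417 0.2087] 0.2081 [0.643 0.034 0.204] [0.659 0.049 0.214] L [1.557 0.082]
scene 0.204 [243, 177, 6, 6, 29] [0.6034 0.0235 0.2131] 0.2134 [0.597 0.014 0.205] [0.614 0.028 0.221] L [0.968 0.091]
scene 0.224 [238, 152, 10, 14, 75] [ 0.666  -0.0332  0.2408] 0.2412 [ 0.65  -0.054  0.224] [ 0.687 -0.023  0.262] L [1.136 0.007]
scene 0.224 [242, 168, 7, 10, 55] [0.604  0.0234 0.242 ] 0.2436 [0.595 0.009 0.224] [0.616 0.031 0.254] L [0.971 0.09 ]
```

View pics/c5.png

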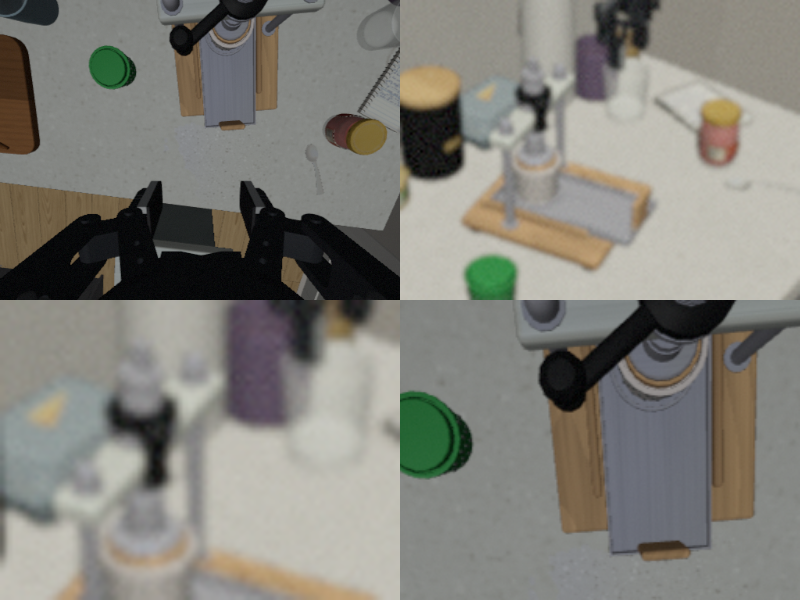

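The foot is seated and the lever is dropped in (arm top at 0.2115). However, the knob (at (181,38) in the top-left panel) is now at L≈0.95, not the 1.11 where I let go, so the lever moved back on release. I'll regrip and check that it is still firm.

Request:
{"fn": "send_rows", "kwargs": {
  "deltas": [
    {"dx": 28,"dy": 9,"dz": 0,"rx": 0,"ry": 0,"rz": -5},
    {"dx": 56,"dy": 18,"dz": 0,"rx": 0,"ry": 0,"rz": -10},
    {"dx": 84,"dy": 27,"dz": 0,"rx": 0,"ry": 0,"rz": -15},
    {"dx": 112,"dy": 36,"dz": 0,"rx": 0,"ry": 0,"rz": -20},
    {"dx": 112,"dy": 36,"dz": -15,"rx": 0,"ry": 0,"rz": -20}
  ]
}}

```text
clock: 20.42
tcp_pos: [0.615, 0.0228, 0.3299]
orientation: [-3.119, 0.337, -0.011]
contact_force: [-0.2, 0.5, 0.5]
grip_width: 0.055
gripper_force: 0.0
```

Request:
{"fn": "send_rows", "kwargs": {
  "deltas": [
    {"dx": 0,"dy": 0,"dz": -30,"rx": 0,"ry": 0,"rz": 0},
    {"dx": 0,"dy": 0,"dz": -55,"rx": 0,"ry": 0,"rz": 0},
    {"dx": 0,"dy": 0,"dz": -80,"rx": 0,"ry": 0,"rz": 0},
    {"dx": 0,"dy": 0,"dz": -95,"rx": 0,"ry": 0,"rz": 0},
    {"dx": 0,"dy": 0,"dz": -95,"rx": 0,"ry": 0,"rz": 0}
  ]
}}

```text
clock: 20.83
tcp_pos: [0.6076, 0.0196, 0.2291]
orientation: [3.123, -0.333, -0.01]
contact_force: [-0.2, -0.6, -0.5]
grip_width: 0.0552
gripper_force: 0.0
```

```bash
python3 st.py; python3 -c "
from h import *
print(K(.947))"
```

```text
20.83 [0.6076 0.0196 0.2291] L 0.968 r 0.0853 Ft 0.6 F [-0.2 -0.6 -0.5] mom [-0.01  0.03 -0.  ] w 0.0552
Feq 0.6
[0.60659412 0.01811002]
```

Request:
{"fn": "send_rows", "kwargs": {
  "deltas": [
    {"dx": -1,"dy": -1.4,"dz": 4,"rx": 0,"ry": 0,"rz": 0},
    {"dx": -1,"dy": -1.4,"dz": 4,"rx": 0,"ry": 0,"rz": 0}
  ]
}}

```text
clock: 21.0
tcp_pos: [0.6094, 0.018, 0.239]
orientation: [-3.123, 0.333, -0.005]
contact_force: [0.1, 0.3, 0.3]
grip_width: 0.0554
gripper_force: 0.0
```

Request:
{"fn": "send_rows", "kwargs": {
  "deltas": [
    {"dx": 0,"dy": 0,"dz": 0,"rx": 0,"ry": 0,"rz": 0},
    {"dx": 0,"dy": 0,"dz": 0,"rx": 0,"ry": 0,"rz": 0},
    {"dx": 0,"dy": 0,"dz": 0,"rx": 0,"ry": 0,"rz": 0},
    {"dx": 0,"dy": 0,"dz": 0,"rx": 0,"ry": 0,"rz": 0},
    {"dx": 0,"dy": 0,"dz": 0,"rx": 0,"ry": 0,"rz": 0}
  ],
  "jaw": 15,
  "newtons": 60
}}

```text
clock: 21.42
tcp_pos: [0.6086, 0.0178, 0.2382]
orientation: [-3.124, 0.332, -0.003]
contact_force: [-0.8, -0.8, 7.0]
grip_width: 0.0207
gripper_force: 58.5
```

```bash
python3 st.py; python3 -c "
from h import *
for L in (.95,.99,1.03,1.07,1.11): rows(L,[.02,.04])"
```

```text
21.42 [0.6086 0.0178 0.2382] L 0.961 r 0.0833 Ft 1.1 F [-0.8 -0.8  7. ] mom [-0.07  0.21 -0.09] w 0.0207
Feq 0.1
L0.97 [1.1 1.3] rz -1.1
L0.99 [2.3 2.5] rz -2.3
L1.01 [1.2 1.2] rz -1.1
L1.03 [2.4 2.4] rz -2.3
L1.05 [1.2 1.2] rz -1.1
L1.07 [2.5 2.3] rz -2.3
L1.09 [1.3 1.1] rz -1.1
L1.11 [2.6 2.2] rz -2.3
L1.13 [1.3 1.1] rz -1.1
L1.15 [2.7 2.1] rz -2.3
```

Request:
{"fn": "send_rows", "kwargs": {
  "deltas": [
    {"dx": 1.1,"dy": 1.3,"dz": 0,"rx": 0,"ry": 0,"rz": -1.1},
    {"dx": 2.3,"dy": 2.5,"dz": 0,"rx": 0,"ry": 0,"rz": -2.3},
    {"dx": 2.3,"dy": 2.5,"dz": 0,"rx": 0,"ry": 0,"rz": -2.3}
  ]
}}

```text
clock: 21.67
tcp_pos: [0.6106, 0.0199, 0.2381]
orientation: [3.116, -0.396, 0.002]
contact_force: [-2.5, -1.4, 7.3]
grip_width: 0.0202
gripper_force: 58.8
```

```bash
python3 st.py
```

```text
21.67 [0.6106 0.0199 0.2381] L 0.995 r 0.0833 Ft 2.7 F [-2.5 -1.4  7.3] mom [-0.3   0.57  0.13] w 0.0202
Feq 4.2
```

Request:
{"fn": "send_rows", "kwargs": {
  "deltas": [
    {"dx": 1.2,"dy": 1.2,"dz": 0,"rx": 0,"ry": 0,"rz": -1.1},
    {"dx": 2.4,"dy": 2.4,"dz": 0,"rx": 0,"ry": 0,"rz": -2.3},
    {"dx": 2.4,"dy": 2.4,"dz": 0,"rx": 0,"ry": 0,"rz": -2.3}
  ]
}}

```text
clock: 21.92
tcp_pos: [0.6123, 0.0217, 0.2381]
orientation: [3.106, -0.458, 0.0]
contact_force: [-5.0, -1.9, 8.6]
grip_width: 0.0204
gripper_force: 59.0
```

```bash
python3 st.py
```

```text
21.92 [0.6123 0.0217 0.2381] L 1.025 r 0.0833 Ft 4.9 F [-5.  -1.9  8.6] mom [-0.59  1.11  0.39] w 0.0204
Feq 9.5
```

Request:
{"fn": "send_rows", "kwargs": {
  "deltas": [
    {"dx": 1.2,"dy": 1.2,"dz": 0,"rx": 0,"ry": 0,"rz": 0},
    {"dx": 1.2,"dy": 1.2,"dz": 0,"rx": 0,"ry": 0,"rz": 0}
  ]
}}

```text
clock: 22.08
tcp_pos: [0.6129, 0.0221, 0.2381]
orientation: [3.105, -0.457, -0.002]
contact_force: [-7.2, -3.0, 10.6]
grip_width: 0.0206
gripper_force: 59.3
```

```bash
python3 st.py
python3 - <<'E'
from h import *
p=grab('scene'); c=cloud(p); roi=(c[...,0]>.57)&(c[...,0]<.65)&(c[...,1]>-.03)&(c[...,1]<.05)
m=roi&(c[...,2]>.2)&(c[...,2]<.217); q=c[m]; print(m.sum(),q.mean(0).round(4),q.min(0).round(3),q.max(0).round(3))
cv2.imwrite('pics/c6.png',cv2.resize(p['frame'][145:205,215:295],(800,600),interpolation=cv2.INTER_CUBIC))
E
```

```text
22.08 [0.6129 0.0221 0.2381] L 1.034 r 0.0833 Ft 7.3 F [-7.2 -3.  10.6] mom [-0.82  1.54  0.27] w 0.0206
Feq 10.5
36 [0.6227 0.0346 0.2094] [0.599 0.022 0.201] [0.648 0.05  0.217]
```

View pics/c6.png

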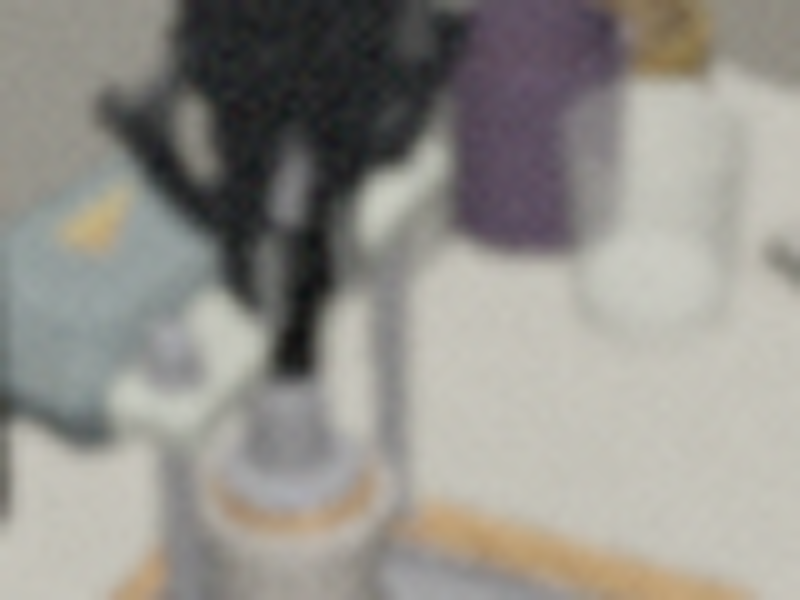

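Seen close, cup and collar at about (290,420) look continuous, with no visible gap. The lever turned about 0.075 rad, which is just the serration play, and is now coming up firm. One more nudge to confirm.

Request:
{"fn": "send_rows", "kwargs": {
  "deltas": [
    {"dx": 0.7,"dy": 0.6,"dz": 0,"rx": 0,"ry": 0,"rz": 0},
    {"dx": 1.3,"dy": 1.2,"dz": 0,"rx": 0,"ry": 0,"rz": 0},
    {"dx": 1.3,"dy": 1.2,"dz": 0,"rx": 0,"ry": 0,"rz": 0}
  ]
}}

```text
clock: 22.38
tcp_pos: [0.6134, 0.0226, 0.238]
orientation: [3.104, -0.459, -0.005]
contact_force: [-10.1, -5.3, 14.2]
grip_width: 0.0206
gripper_force: 59.5
```

```bash
python3 st.py
```

```text
22.38 [0.6134 0.0226 0.238 ] L 1.042 r 0.0833 Ft 11.0 F [-10.1  -5.3  14.2] mom [-1.07  2.13  0.04] w 0.0206
Feq 11.4
```

Request:
{"fn": "send_rows", "kwargs": {
  "deltas": [
    {"dx": 0.7,"dy": 0.6,"dz": 0,"rx": 0,"ry": 0,"rz": 0},
    {"dx": 1.3,"dy": 1.2,"dz": 0,"rx": 0,"ry": 0,"rz": 0},
    {"dx": 1.3,"dy": 1.2,"dz": 0,"rx": 0,"ry": 0,"rz": 0}
  ]
}}

```text
clock: 22.63
tcp_pos: [0.614, 0.0232, 0.238]
orientation: [3.103, -0.46, -0.007]
contact_force: [-12.0, -6.7, 14.4]
grip_width: 0.0205
gripper_force: 59.7
```

```bash
python3 st.py
```

```text
22.63 [0.614  0.0232 0.238 ] L 1.052 r 0.0834 Ft 13.4 F [-12.   -6.7  14.4] mom [-1.25  2.63 -0.14] w 0.0205
Feq 11.7
```

Request:
{"fn": "send_rows", "kwargs": {
  "deltas": [
    {"dx": 0.7,"dy": 0.6,"dz": 0,"rx": 0,"ry": 0,"rz": -1.1},
    {"dx": 0.7,"dy": 0.6,"dz": 0,"rx": 0,"ry": 0,"rz": -2.2},
    {"dx": 0.7,"dy": 0.6,"dz": 0,"rx": 0,"ry": 0,"rz": -2.2}
  ]
}}

```text
clock: 22.88
tcp_pos: [0.6154, 0.0245, 0.2381]
orientation: [3.095, -0.519, -0.004]
contact_force: [-9.6, -5.6, 12.1]
grip_width: 0.0205
gripper_force: 59.4
```

```bash
python3 st.py
```

```text
22.88 [0.6154 0.0245 0.2381] L 1.075 r 0.0834 Ft 11.0 F [-9.6 -5.6 12.1] mom [-0.97  2.06  0.18] w 0.0205
Feq 13.0
```

```bash
cat > lev.py <<'E'
from h import *
def lever(n='wrist'):
    f=grab(n); p=cloud(f); q=(p[...,:2]-S)@M; rad=np.hypot(q[...,0],q[...,1]); a=np.arctan2(q[...,1],-q[...,0])
    dark=f['frame'].max(-1)<75
    m=dark&(abs(p[...,2]-.211)<.005)&(rad>.032)&(rad<.068)&(a>.3)&(a<1.6)
    print(n,m.sum(),'arm L mean %.3f med %.3f std %.3f'%(a[m].mean(),np.median(a[m]),a[m].std()), 'z',p[m][:,2].mean().round(4),'r',rad[m].mean().round(3))
for n in ('wrist','scene'): lever(n)
E
python3 lev.py
```

```text
wrist 1344 arm L mean 1.097 med 1.099 std 0.084 z 0.2107 r 0.05
scene 0 arm L mean nan med nan std nan z nan r nanlev.py:6: RuntimeWarning: Mean of empty slice.
  print(n,m.sum(),'arm L mean %.3f med %.3f std %.3f'%(a[m].mean(),np.median(a[m]),a[m].std()), 'z',p[m][:,2].mean().round(4),'r',rad[m].mean().round(3))
  ret = ret.dtype.type(ret / rcount)
  return _methods._mean(a, axis=axis, dtype=dtype,
  ret = _var(a, axis=axis, dtype=dtype, out=out, ddof=ddof,
  arrmean = um.true_divide(arrmean, div, out=arrmean,
  ret = ret.dtype.type(ret / rcount)
```

The wrist view of the arm gives a lever angle of about 1.09, so the lever really moves with the grip. After the first release it had only sprung back through its play plus some elastic unwinding. I'll press slightly firmer, then release directly without dragging it back.

Request:
{"fn": "send_rows", "kwargs": {
  "deltas": [
    {"dx": 0.9,"dy": 0.7,"dz": 0,"rx": 0,"ry": 0,"rz": -0.6},
    {"dx": 0.9,"dy": 0.7,"dz": 0,"rx": 0,"ry": 0,"rz": -1.1},
    {"dx": 0.9,"dy": 0.7,"dz": 0,"rx": 0,"ry": 0,"rz": -1.1}
  ]
}}

```text
clock: 23.23
tcp_pos: [0.6165, 0.0254, 0.2381]
orientation: [3.09, -0.548, -0.004]
contact_force: [-9.9, -4.8, 12.7]
grip_width: 0.0205
gripper_force: 59.3
```

```bash
python3 st.py; sed -i "s/'scene')/)/; s/('wrist',)/('wrist',)/" lev.py; python3 lev.py
```

```text
23.23 [0.6165 0.0254 0.2381] L 1.091 r 0.0833 Ft 10.7 F [-9.9 -4.8 12.7] mom [-1.02  1.98  0.26] w 0.0205
Feq 13.8
wrist 1335 arm L mean 1.113 med 1.115 std 0.084 z 0.2107 r 0.05
```

Request:
{"fn": "send_rows", "kwargs": {
  "deltas": [
    {"dx": 1,"dy": 0.8,"dz": 0,"rx": 0,"ry": 0,"rz": -0.6},
    {"dx": 1.3,"dy": 1.1,"dz": 0,"rx": 0,"ry": 0,"rz": -1.1},
    {"dx": 1.3,"dy": 1.1,"dz": 0,"rx": 0,"ry": 0,"rz": -1.1}
  ]
}}

```text
clock: 23.53
tcp_pos: [0.6177, 0.0264, 0.238]
orientation: [3.084, -0.577, -0.004]
contact_force: [-8.8, -4.9, 12.1]
grip_width: 0.0206
gripper_force: 59.3
```

```bash
python3 st.py; python3 lev.py
```

```text
23.53 [0.6177 0.0264 0.238 ] L 1.111 r 0.0834 Ft 9.9 F [-8.8 -4.9 12.1] mom [-0.99  2.03  0.26] w 0.0206
Feq 13.0
wrist 1341 arm L mean 1.132 med 1.134 std 0.085 z 0.2107 r 0.05
```

Force and tracking leave it ambiguous whether the spring is fully closed. I'll release and look at the cup–collar gap from low in front with the wrist camera tilted.

Request:
{"fn": "send_rows", "kwargs": {
  "deltas": [
    {"dx": -0.5,"dy": -0.4,"dz": 0,"rx": 0,"ry": 0,"rz": 0},
    {"dx": -0.5,"dy": -0.4,"dz": 0,"rx": 0,"ry": 0,"rz": 0},
    {"dx": -0.5,"dy": -0.4,"dz": 0,"rx": 0,"ry": 0,"rz": 0},
    {"dx": -0.5,"dy": -0.4,"dz": 0,"rx": 0,"ry": 0,"rz": 0}
  ],
  "jaw": 55
}}

```text
clock: 23.92
tcp_pos: [0.619, 0.0286, 0.2368]
orientation: [-3.088, 0.575, -0.0]
contact_force: [0.5, 0.6, -0.8]
grip_width: 0.0548
gripper_force: 0.0
```

```bash
python3 st.py; python3 lev.py
```

```text
23.92 [0.619  0.0286 0.2368] L 1.139 r 0.0843 Ft -0.8 F [ 0.5  0.6 -0.8] mom [-0.06 -0.01 -0.01] w 0.0548
Feq -0.9
wrist 1339 arm L mean 0.986 med 0.988 std 0.084 z 0.2107 r 0.049
```

Request:
{"fn": "send_rows", "kwargs": {
  "deltas": [
    {"dx": 0,"dy": 0,"dz": 10,"rx": 0,"ry": 0,"rz": 0},
    {"dx": 0,"dy": 0,"dz": 30,"rx": 0,"ry": 0,"rz": 0},
    {"dx": 0,"dy": 0,"dz": 60,"rx": 0,"ry": 0,"rz": 0},
    {"dx": -15,"dy": -5,"dz": 80,"rx": 0,"ry": 0,"rz": 5},
    {"dx": -45,"dy": -25,"dz": 80,"rx": 0,"ry": 0,"rz": 12}
  ]
}}

```text
clock: 24.38
tcp_pos: [0.5778, 0.0074, 0.3222]
orientation: [-3.129, 0.235, -0.015]
contact_force: [0.9, 0.5, 1.1]
grip_width: 0.055
gripper_force: 0.0
```

Request:
{"fn": "send_rows", "kwargs": {
  "deltas": [
    {"dx": -30,"dy": -20,"dz": 0,"rx": 0,"ry": 0,"rz": 7},
    {"dx": -60,"dy": -40,"dz": 0,"rx": 0,"ry": 0,"rz": 14},
    {"dx": -90,"dy": -60,"dz": -10,"rx": 0,"ry": 0,"rz": 21},
    {"dx": -105,"dy": -70,"dz": -30,"rx": 0,"ry": 0,"rz": 21},
    {"dx": -105,"dy": -70,"dz": -50,"rx": 0,"ry": 0,"rz": 21}
  ]
}}

```text
clock: 24.8
tcp_pos: [0.4664, -0.07, 0.2678]
orientation: [3.123, 0.318, 0.002]
contact_force: [0.1, -0.0, -1.0]
grip_width: 0.0549
gripper_force: 0.0
```

Request:
{"fn": "send_rows", "kwargs": {
  "deltas": [
    {"dx": 0,"dy": 0,"dz": -10,"rx": 1.5,"ry": -6.5,"rz": 0},
    {"dx": 0,"dy": 0,"dz": -20,"rx": 3,"ry": -13,"rz": 0},
    {"dx": 0,"dy": 0,"dz": -30,"rx": 4.5,"ry": -19.5,"rz": 0},
    {"dx": 0,"dy": 0,"dz": -40,"rx": 6,"ry": -26,"rz": 0},
    {"dx": 0,"dy": 0,"dz": -50,"rx": 7.5,"ry": -33,"rz": 0}
  ]
}}

```text
clock: 25.22
tcp_pos: [0.4679, -0.0621, 0.2228]
orientation: [-2.952, -0.317, -0.765]
contact_force: [-0.2, 1.8, 0.2]
grip_width: 0.0552
gripper_force: 0.0
```

```bash
python3 st.py
python3 - <<'E'
from h import *
f=grab('wrist'); np.savez('w6.npz',**f); print(f['xyz'],(f['R']@[0,0,1]).round(2))
def proj(P): c=f['R'].T@(np.array(P)-f['xyz']); return (c[:2]/c[2]*f['f']+[f['cx'],f['cy']]).round(0)
for z in (.1,.12,.14,.16,.19): print(z,proj([*S,z]))
p=cloud(f); q=(p[...,:2]-S)@M; m=(np.hypot(q[...,0],q[...,1])<.035)&(p[...,2]>.09)&(p[...,2]<.165)
print(m.sum())
u,v=proj([*S,.13]); a=int(np.clip(u-60,0,512-121)); b=int(np.clip(v-45,0,384-91))
# axial profile: front radius vs height
zz=p[m][:,2]; rr=np.hypot(q[m][:,0],q[m][:,1]); ya=abs(q[m][:,1])<.006
for z in np.arange(.092,.165,.002):
    k=ya&(abs(zz-z)<.001)
    if k.sum()>2: print('z%.3f n%d r%.4f'%(z,k.sum(),np.median(rr[k])))
cv2.imwrite('pics/c7.png',cv2.resize(f['frame'][b:b+90,a:a+120],(800,600),interpolation=cv2.INTER_CUBIC))
E
```

```text
25.22 [ 0.4679 -0.0621  0.2228] L 0.102 r 0.2035 Ft -1.8 F [-0.2  1.8  0.2] mom [-0.06  0.52  0.08] w 0.0552
Feq -0.9
[ 0.46654206 -0.06500879  0.37175706] [ 0.21  0.07 -0.97]
0.1 [279.  70.]
0.12 [280.  58.]
0.14 [281.  44.]
0.16 [282.  27.]
0.19 [285.  -3.]
2797
z0.092 n22 r0.0321
z0.094 n13 r0.0303
z0.096 n29 r0.0294
z0.098 n18 r0.0282
z0.100 n13 r0.0273
z0.102 n12 r0.0273
z0.104 n40 r0.0254
z0.106 n88 r0.0205
z0.108 n20 r0.0152
z0.110 n14 r0.0153
z0.112 n11 r0.0152
z0.114 n16 r0.0153
z0.116 n11 r0.0153
z0.118 n17 r0.0156
z0.120 n14 r0.0152
z0.122 n15 r0.0152
z0.124 n15 r0.0154
z0.126 n21 r0.0150
z0.128 n21 r0.0145
z0.130 n14 r0.0143
z0.132 n18 r0.0142
z0.134 n16 r0.0143
z0.136 n67 r0.0120
z0.138 n55 r0.0089
z0.140 n16 r0.0075
z0.142 n19 r0.0074
z0.144 n23 r0.0073
z0.146 n17 r0.0071
z0.148 n18 r0.0072
z0.150 n16 r0.0074
z0.152 n13 r0.0076
z0.162 n9 r0.0158
z0.164 n23 r0.0161
```

View pics/c7.png

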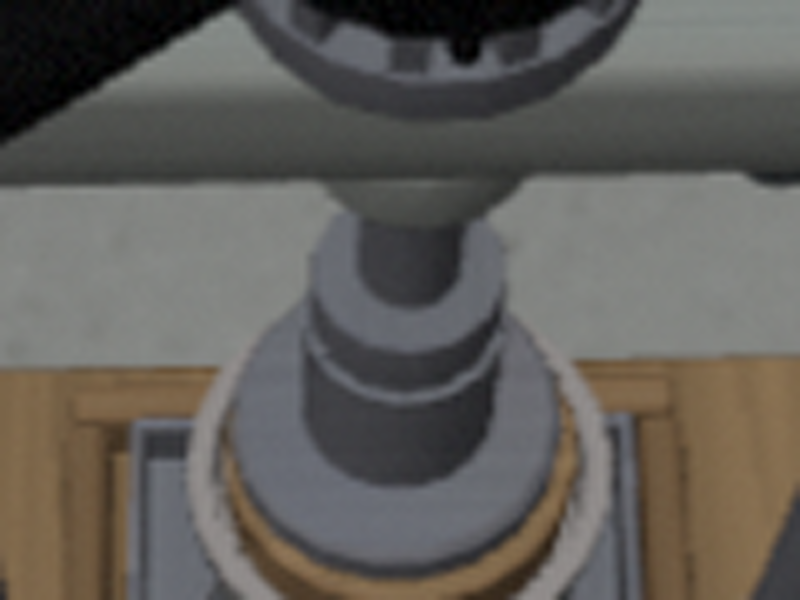

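The close view shows the collar sitting directly on the cup at about (405,375). The depth profile agrees: radius 15.3 mm runs straight into 14.3 mm with no neck, so the spring is closed. The lever is dropped in, the tray is home, and the robot is clear.

```bash
python3 -c "
from bench import r
print(r.hand_in())"
```

```text
the job is handed in; nothing more can be done
None
```

Job handed in at about 25 s, no verdict returned: the tray is home, the foot is wound down with no cup–collar gap visible (to within about 1 mm) and the lever firm at an estimated 14–15 N, then left dropped in and released; on release it sprang back about 0.15 rad, which I put down to serration play and some elastic unwinding.

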